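# Wake the scanning station and hold a used radio over its window

## Task

At the resale bench, wake the scanning station by squeezing the red trigger on the fixed pistol grip all the way and letting it spring fully back. Then lift the orange radio out of the carton, carry it over the steel box and the stock on its lid without the radio touching the box or anything being disturbed, and hold it upright about 15 mm above the scan window, centred on it and lined up lengthwise with it, never touching the scan plate. Finish while still holding the radio there: do not put it down or let go.

Things in the scene. Friction and masses are not known exactly. Their poses are not given: they have to be found in the camera images.
- radio_center (a point): Centre of the loose orange radio: 45 mm thick (x), 130 mm long (y), 72 mm high (z), 0.26 to 0.44 kg, upright on the carton's floor. The point is 36 mm above its underside; z up, speaker side faces -x. Knobs and aerial rise 5 mm above its top. Grip it across its thickness from above. Either way round over the window is fine.
- carton: Open, cut-down cardboard carton, 260 x 260 mm outside, 75 mm high, walls and floor 6 mm thick, does not move. Origin: centre of its underside, on the bench; z up. It may be on the robot's left or right, with the scan plate on the other side. The radio stands near its middle.
- window (a point): Centre of the scan window (dark glass in a yellow frame, 67 mm along x by 152 mm along y), on the top face of the fixed black scan plate, 25 mm above the bench. z up, y along the window's length; the radio's length must lie along this y.
- scan_plate: The fixed black scan plate, 120 mm (x) by 200 mm (y), 25 mm high, window on top. Origin: centre of its underside, on the bench; axes as the window's.
- squeeze_point (a point): Point in the pistol grip, 115 mm above the bench, half-way between the grip's back and the front of the fully squeezed trigger. x runs from trigger to grip's back, z up. With a finger each side closing along x: grip's back is 21.5 mm on the +x side, front of the trigger's free end 35 mm on the -x side at rest, 22 mm squeezed. The grip's top is 29 mm above this point.
- trigger (a joint): The red sprung trigger, hinged at its lower end 40 mm below and 8.5 mm to the -x side of the squeeze point; its free end, 45 mm above the hinge, swings towards the grip (+x). 0 rad at rest (leaning out), 0.27 rad fully squeezed against its stop; about 6 N at the free end for full travel; springs back by itself.
- steel_box: Fixed stainless lidded box between carton and scan plate, 226 mm (x) by 126 mm (y), 90 mm high. Origin: centre of its underside; z up. A mug and a vase stand on its lid.
- mug: Blue mug standing on the steel box, 75 mm high, 66 mm across plus a handle; its top is 165 mm above the bench. Origin: centre of its underside. Leave alone.
- vase: Small brass vase standing on the steel box, 80 mm high, 54 mm across; its top is 170 mm above the bench. Origin: centre of its underside. Leave alone.
- jar: Amber glass jar on the bench beyond, 60 mm across, 90 mm high. Origin: centre of its underside. Leave alone.
- clock: Small wooden table clock on the bench beyond, 50 x 90 mm, 70 mm high. Origin: centre of its underside. Leave alone.
- grip: Fixed pistol grip of the station, standing handle-up: black upright handle 26 mm wide (y), top 144 mm above the bench, on a grey head (88 mm in x, 50 mm in y, top 68 mm above the bench) in a steel stand 110 x 85 mm. Origin: on the bench below the handle; z up, red trigger (16 mm wide) on the -x side.
Mind the look-alikes: they are no part of the job. There is more than one size of the scan_plate; the one meant has the size given above.

How it is judged:
On the way, in this order (a step that is already met when the one before it is completed fails the run):
1. the trigger is squeezed all the way (over 0.2 of 0.27 rad) (value of joint trigger above 0.2 rad), for 0.2 s.
2. the trigger has sprung back (under 0.04 rad) (value of joint trigger below 0.04 rad), for 0.2 s.
3. the radio is lifted clear of the carton (its centre above 115 mm) (height (world z) of radio_center above 0.115 m), for 0.1 s.
At the end, for the whole second after the job is handed in: The gripper still holds the radio, at rest: underside 4 to 30 mm above the scan window, touching nothing else, centre within 15 mm of the window's seen from above, length within 0.17 rad of the window's (either way round), tilt under 0.12 rad, and the trigger back under 0.04 rad (horizontal distance between radio_center and window below 0.015 m and z of radio_center in the frame of window between 0.04 and 0.066 m and angle between the y axis of radio_center and the y axis of window, either way round below 0.17 rad and angle between radio_center's own z axis and vertical below 0.12 rad and linear speed of radio below 0.02 m/s and contact force between the fingers and radio above 2 N and contact force between radio and scan_plate below 0.1 N and contact force between radio and carton below 0.1 N and contact force between radio and steel_box below 0.1 N and value of joint trigger below 0.04 rad); the arm keeps its last pose, push and grip.
It fails at once if the radio touches the scan plate (over 0.5 N) (contact force between radio and scan_plate above 0.5 N).
It fails at once if the radio touches the steel box (over 0.5 N) (contact force between radio and steel_box above 0.5 N).
It fails at once if mug, vase, jar or clock is moved more than 15 mm (distance of any of mug, vase, jar, clock from where it was at the start of the episode above 0.015 m).
It also fails if it takes over 70 s, if anything falls off the work surface, if the arm or the gripper's body presses on something with over 40 N, if the wrist force passes 120 N, or if a joint passes its speed limit or range.

## Robot

A 7-joint arm with a two-finger parallel gripper is mounted at the origin on the work surface. World frame = base frame: x ahead of the robot, y to its left, z up, the work surface at z = 0. Lengths are in m, angles in rad, forces in N, time in s.
With the tool pointing down it reaches from about 0.4 to 0.85 m from the base axis. Payload 10.4 kg.
Tool frame: the origin (TCP) lies between the finger pads; the fingertips stand 17 mm ahead of it and the grasp point (between the pads) lies 2 mm behind it; z points along the fingers, x is the direction in which the jaws open and shut, and the axes are right-handed (so a half turn about z gives the same grasp; the last joint's range is limited). The gripper opens to 87 mm and grips with 3 to 60 N. Pads are 19 mm wide; open, the fingers measure 117 mm over their backs; the gripper's body (75 mm by 190 mm) begins 51 mm behind the grasp point.
Start: joints at [-1.219, 0.332, -0.065, 1.46, 0.022, 1.35, -0.088], TCP at [0.229, 0.582, 0.206] pointing down, gripper open.
Joint ranges: [-2.6, 2.6], [-0.5, 2.12], [-1.47, 1.34], [0.16, 2.42], [-1.27, 4.41], [0.06, 2.06], [-2.6, 2.6]. Speed limits (rad/s): [2.22, 2.22, 2.79, 2.79, 3.14, 3.14, 3.14].

## Interface

Orientations are given as a 3x3 rotation matrix whose columns are the frame's x, y, z axes.
In Python, from bench import env gives the robot as it stands. The module is installed in compiled form; this text tells all that it offers.
- The arm moves only by the tool servo_tool, never from a script. Its argument "motion" is a list of rows, each a list of 5 numbers: the opening, from 0 (shut) to 1 (fully open), then the shift along the tool's x, y, z in units of 0.4 m (1.0 is 0.4 m), then the turn about the tool's z in units of 90 degrees (1.0 is 90 degrees). In form: [[gripper, dx, dy, dz, turn], ...]. A call has exactly 10 rows; each row shifts and turns the pose as measured when the row begins, along the tool's axes as they then stand; what a row does not reach is not made up. A row lasts 1/12 s, in which the tool goes at most 41.7 mm and 7.16 degrees, less where a joint would pass 70% of its speed; a pose out of reach is approached as far as the arm can. A call with a number of a shift or a turn outside -1 to 1 is refused whole. A call with a gripper value outside its range is refused whole. The fingers move at their own pace and stop on an object; "grip_force" is the grip in N (left out, the last holds). Time passes only in rows, so rows that do not move let the fingers close, or fill a call up. It gives the time, the measured TCP pose, the force and the opening at its end, in the units of the state.
- env.state(): the state, without advancing time (a new reading comes with each control period).
- env.read_camera(name): name is "side" or "top"; returns the picture (420x560x3 uint8, red, green, blue); there is no depth.
- env.camera_info(name): a dict with "fx", "fy", "cx", "cy" (pixels), "origin" and "attitude" of the camera in the world. Camera axes: x right, y down, z forward; pixel columns grow to the right and rows downward; lengths in m; the calibration is good to about 2 mm. A picture is of the moment at which its call begins. camera_info takes no time and is no camera call.
- env.close_job(): hands the job in, once; it reports no verdict.
Trained networks look in the newest picture that a camera, given by its name, has taken for a name from the list of things; names that differ only in an ending like _2 or _b are one class to them, and where a whole thing is asked for, a point or a joint stands for the part that bears it (a point fixed in the world has none). Each returns a list of dicts, best first, with "score" (0 to 1); they miss things now and then, are a little off and sometimes report something else, mostly with a low value. They report only what shows in the picture. A call takes as long as a camera call. They do not tell look-alikes from the thing itself.
- env.boxes_of(query, camera): "xyz" ([x, y, z] in m, in world coordinates, good to about 4 mm: the middle of the surface that is visible of it).
The state is a dict: "time": time; "q": joint angles; "qvel": joint speeds; "tau": joint torques, N m; "tool_pos": TCP position; "orientation": TCP orientation; "wrist_force": force on the tool from outside, world axes, zero at the start; "wrist_torque": the same for the moment, N m; "opening": finger opening in m.
Only numpy, scipy, OpenCV 4.12 (cv2) and the standard library are available. Lean on these libraries where they do the work, as an engineer would, in place of code of your own. Each camera call takes 0.05 s, during which the arm holds its last target.

## Working session

There is one attempt and no reset: what is moved stays moved. The work goes in short steps, Python scripts to look and compute and a tool call to move; the robot and the scene stay as the last step left them, time stands still between calls to the robot, and variables do not carry over. Pictures are saved under pics/ and viewed, and the job is handed in when it is done.

Besides the shell and the picture viewer there is one more tool, called after ">>>" as a command line: name --pt "numbers of a row" for each row, then --argument value for the rest. servo_tool: Moves the arm, as the interface text tells. Its arguments: {"type":"object","properties":{"motion":{"type":"array"},"grip_force":{"type":"number"}},"required":["motion"]}

```bash
mkdir -p pics; python3 - <<'E'
from bench import env
import cv2
for c in ("side","top"):
    im=env.read_camera(c); cv2.imwrite(f"pics/{c}0.png",im[:,:,::-1])
    i=env.camera_info(c); print(c,i)
    for n in ["radio_center","carton","scan_plate","grip","trigger","steel_box","mug","vase","jar","clock"]:
        print(n,[( [round(float(v),3) for v in d["xyz"]],round(d["score"],2)) for d in env.boxes_of(n,c)])
s=env.state();print(s["time"],s["tool_pos"],s["orientation"],s["opening"],s["wrist_force"])
E
```

```text
side {'fx': 494.0371878806284, 'fy': 494.0371878806284, 'cx': 283.9081952469637, 'cy': 216.04732146945642, 'origin': array([ 0.34482286, -1.08329818,  0.92985653]), 'attitude': array([[ 0.994378  , -0.04221043,  0.09711168],
       [-0.10320282, -0.59158244,  0.79961202],
       [ 0.0236976 , -0.8051388 , -0.5926128 ]])}
radio_center [([0.474, -0.321, 0.078], 0.92), ([0.733, 0.186, 0.054], 0.61)]
carton [([0.441, -0.283, 0.014], 0.77)]
scan_plate [([0.465, 0.303, 0.026], 0.8), ([0.207, 0.298, 0.031], 0.77)]
grip [([0.672, -0.038, 0.056], 0.95)]
trigger [([0.672, -0.034, 0.057], 0.65)]
steel_box [([0.445, -0.046, 0.077], 0.83)]
mug [([0.401, -0.011, 0.14], 0.63)]
vase [([0.491, 0.012, 0.131], 0.7)]
jar [([0.737, -0.184, 0.065], 0.88)]
clock [([0.732, 0.184, 0.058], 0.97)]
top {'fx': 437.9620614399657, 'fy': 437.9620614399657, 'cx': 278.778288650766, 'cy': 218.34064197944224, 'origin': array([0.37793877, 0.00553238, 1.18457771]), 'attitude': array([[-0.01713252, -0.99561795,  0.0919314 ],
       [-0.99985163,  0.01689567, -0.00335404],
       [ 0.0017861 , -0.09197523, -0.99575969]])}
radio_center [([0.479, -0.276, 0.081], 0.86)]
carton [([0.444, -0.287, 0.006], 0.61)]
scan_plate [([0.46, 0.293, 0.024], 0.69), ([0.204, 0.334, 0.034], 0.67)]
grip [([0.673, -0.017, 0.061], 0.6)]
trigger [([0.463, 0.293, 0.026], 0.54)]
steel_box [([0.45, 0.007, 0.089], 0.82)]
mug [([0.404, 0.013, 0.094], 0.57)]
vase [([0.491, 0.025, 0.141], 0.9)]
jar [([0.728, -0.156, 0.089], 0.59)]
clock [([0.732, 0.208, 0.07], 0.87), ([0.459, 0.294, 0.023], 0.45)]
1.1 [0.22881156 0.58162085 0.20595213] [[ 3.66042783e-01  9.30598022e-01  4.49397381e-05]
 [ 9.30598022e-01 -3.66042785e-01  4.28056116e-05]
 [ 5.62846844e-05  2.61521461e-05 -9.99999998e-01]] 0.087193850193722 [0.10434524 0.75068558 0.14980719]
```

View pics/side0.png

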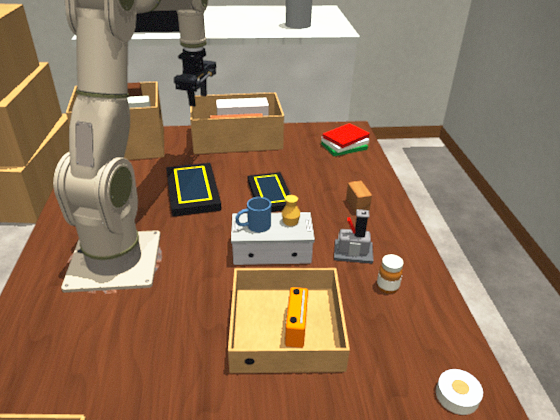

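View pics/top0.png

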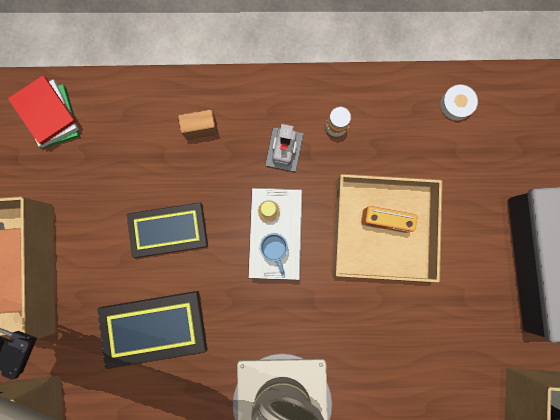

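```bash
cat > h.py <<'E'
import numpy as np,cv2
from bench import env
def unp(c,u,v,z):
    i=env.camera_info(c);d=i["attitude"]@np.array([(u-i["cx"])/i["fx"],(v-i["cy"])/i["fy"],1]);o=i["origin"]
    return o+d*(z-o[2])/d[2]
def proj(c,p):
    i=env.camera_info(c);q=i["attitude"].T@(np.array(p)-i["origin"]);return np.array([i["fx"]*q[0]/q[2]+i["cx"],i["fy"]*q[1]/q[2]+i["cy"]])
E
python3 - <<'E'
import cv2
t=cv2.imread("pics/top0.png");s=cv2.imread("pics/side0.png")
def crop(im,x,y,w,h,k,n): cv2.imwrite(n,cv2.resize(im[y:y+h,x:x+w],None,fx=k,fy=k,interpolation=cv2.INTER_CUBIC))
crop(t,90,190,130,90*2,4.4/1.4,"pics/a.png") if 0 else crop(t,90,195,130,180,3.3,"pics/a.png")
crop(t,250,110,70,75,8,"pics/b.png")
crop(t,330,165,120,125,4.6,"pics/c.png")
crop(s,325,175,90,90,6,"pics/d.png")
crop(s,220,185,110,85,7,"pics/e.png")
E
```

```text
(no output)
```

View pics/a.png

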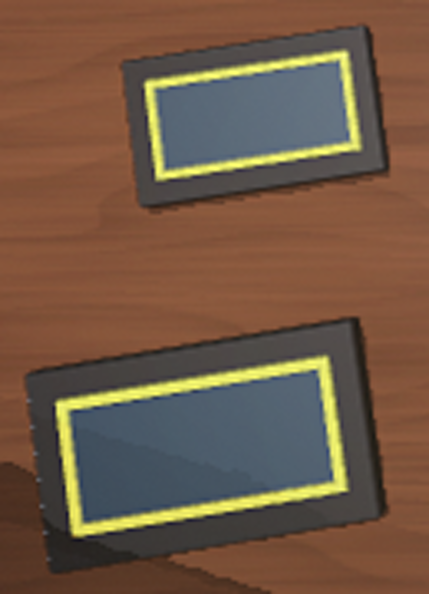

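View pics/b.png

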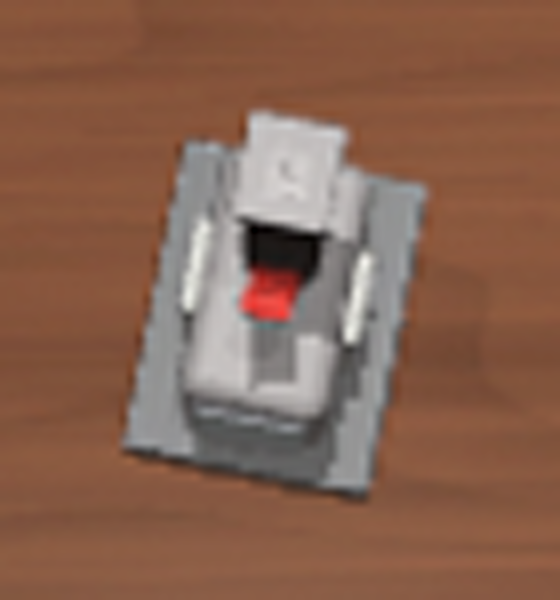

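View pics/c.png

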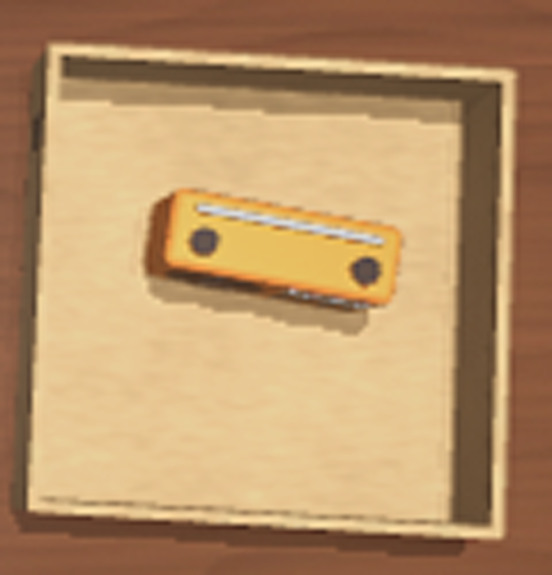

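View pics/d.png

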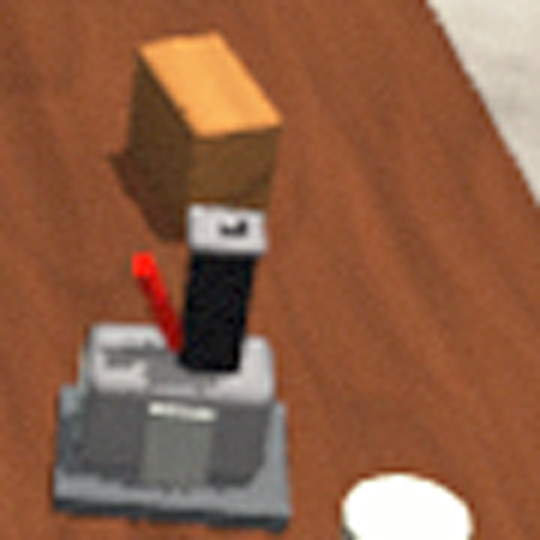

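```bash
python3 - <<'E'
from h import *
np.set_printoptions(precision=4,suppress=True)
def quad(n,pts,k,o,z,cam="top"):
    P=np.array([unp(cam,x/k+o[0],y/k+o[1],z)[:2] for x,y in pts]);
    L=[np.linalg.norm(P[i]-P[(i+1)%4]) for i in range(4)]
    def ang(i): 
        d=P[(i+1)%4]-P[i]; return np.degrees(np.arctan2(d[1],d[0]))
    print(n,P.mean(0),np.array(L),[round(ang(i),1) for i in range(4)])
    return P
quad("smallwin",[(145,82),(346,51),(361,150),(158,181)],3.3,(90,195),.025)
quad("smallplate",[(123,62),(365,27),(386,172),(146,208)],3.3,(90,195),.025)
quad("bigwin",[(55,400),(327,355),(348,490),(75,536)],3.3,(90,195),.025)
quad("griptop",[(250,110),(348,128),(328,235),(235,218)],8,(250,110),.144)
quad("stand",[(187,140),(427,187),(368,497),(125,450)],8,(250,110),.01)
quad("radio",[(175,188),(403,228),(388,305),(163,270)],4.6,(330,165),.078)
quad("carton",[(50,45),(515,70),(502,537),(28,512)],4.6,(330,165),.075)
print("trig tip top", unp("top",270/8+250,300/8+110,.12), "side",unp("side",143/6+325,262/6+175,.12))
print("griptop side", unp("side",228/6+325,230/6+175,.144))
quad("griptop side",[(190,207),(265,210),(265,255),(188,250)],6,(325,175),.144,"side")
E
```

```text
smallwin [0.4587 0.2997] [0.1633 0.081  0.1638 0.0805] [np.float64(-82.1), np.float64(-171.4), np.float64(97.7), np.float64(8.2)]
smallplate [0.4579 0.2977] [0.1966 0.1184 0.1933 0.1193] [np.float64(-82.7), np.float64(-171.9), np.float64(97.6), np.float64(9.7)]
bigwin [0.2    0.3382] [0.2167 0.1062 0.2158 0.1065] [np.float64(-81.7), np.float64(-171.0), np.float64(98.4), np.float64(9.5)]
griptop [ 0.6854 -0.0198] [0.0303 0.0338 0.0287 0.0339] [np.float64(-101.6), np.float64(168.5), np.float64(78.5), np.float64(-8.7)]
stand [ 0.6744 -0.0176] [0.0839 0.1097 0.0842 0.1101] [np.float64(-102.3), np.float64(168.2), np.float64(77.9), np.float64(-12.0)]
radio [ 0.474  -0.2839] [0.1275 0.0436 0.125  0.0461] [np.float64(-101.0), np.float64(166.4), np.float64(80.1), np.float64(-10.3)]
carton [ 0.4517 -0.2791] [0.2597 0.2587 0.2591 0.2592] [np.float64(-94.1), np.float64(175.5), np.float64(86.0), np.float64(-4.4)]
trig tip top [ 0.6523 -0.0134  0.12  ] side [ 0.6552 -0.0155  0.12  ]
griptop side [ 0.6898 -0.0259  0.144 ]
griptop side [ 0.6893 -0.0261] [0.0343 0.0351 0.0344 0.0337] [np.float64(-8.0), np.float64(-103.9), np.float64(169.6), np.float64(75.8)]
```

View pics/e.png

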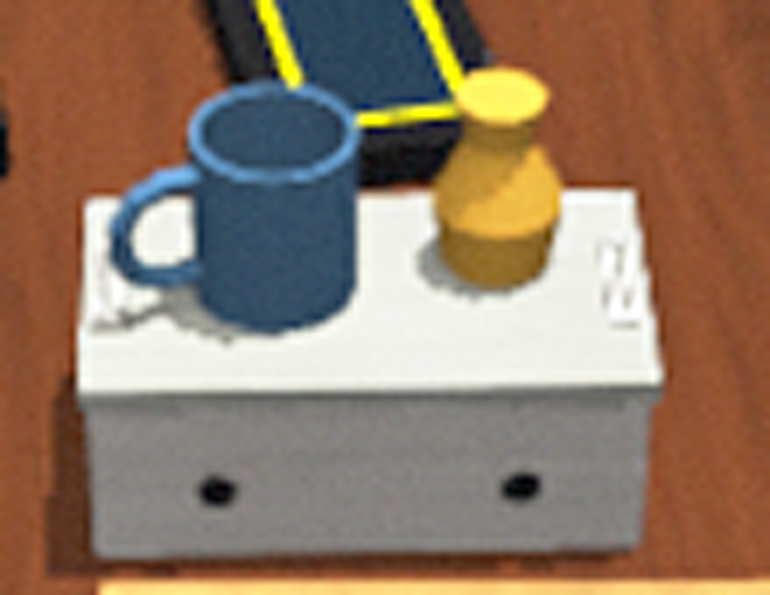

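>>> servo_tool --pt "1 0 0 -0.03 0.079" --pt "1 0 0 -0.03 0.079" --pt "1 0 0 -0.03 0.079" --pt "1 0 0 -0.03 0.079" --pt "1 0 0 -0.03 0.079" --pt "1 0 0 -0.03 0.079" --pt "1 0 0 -0.03 0.079" --pt "1 0 0 -0.03 0.079" --pt "1 0 0 -0.03 0.079" --pt "1 0 0 -0.03 0.079"

```text
time: 1.93
tool_pos: [0.2283, 0.5801, 0.3278]
orientation: [[0.998, -0.056, -0.002], [-0.056, -0.998, -0.006], [-0.002, 0.006, -1.0]]
wrist_force: [-0.3, 0.8, -0.3]
opening: 0.0869
```

```bash
cat >> h.py <<'E'
def plan(xyz,ang,nrows=None):
    s=env.state();R=np.array(s["orientation"]);p=np.array(s["tool_pos"])
    d=R.T@(np.array(xyz)-p); a=np.degrees(np.arctan2(R[1,0],R[0,0]))
    t=(a-ang+180)%360-180
    print("t",round(s["time"],2),"pos",p.round(4),"ang",a.round(1),"tilt",R[:,2].round(3),"open",round(s["opening"],4),"F",np.round(s["wrist_force"],1))
    print("delta mm world",((np.array(xyz)-p)*1000).round(1),"tool units",(d/.4).round(4),"turn units",round(t/90,3), "q",np.round(s["q"],2))
E
python3 -c "
from h import *
plan((.674,-.02,.3),-11.7)"
```

```text
t 1.93 pos [0.2283 0.5801 0.3278] ang -3.2 tilt [-0.002 -0.006 -1.   ] open 0.0869 F [-0.3  0.8 -0.3]
delta mm world [ 445.7 -600.1  -27.8] tool units [1.1967 1.4351 0.0756] turn units 0.094 q [-1.35  0.3   0.1   1.25 -0.03  1.6  -1.3 ]
```

>>> servo_tool --pt "1 0.05 0.06 0 0.06" --pt "1 0.07 0.062 0 0.034" --pt "1 0.07 0.062 0 0" --pt "1 0.07 0.062 0 0" --pt "1 0.07 0.062 0 0" --pt "1 0.07 0.062 0 0" --pt "1 0.07 0.062 0 0" --pt "1 0.07 0.062 0 0" --pt "1 0.07 0.062 0 0" --pt "1 0.07 0.062 0 0"

```text
time: 2.77
tool_pos: [0.4485, 0.2805, 0.3298]
orientation: [[0.979, -0.202, -0.003], [-0.202, -0.979, 0.002], [-0.004, -0.002, -1.0]]
wrist_force: [1.1, 1.3, 0.7]
opening: 0.087
```

```bash
python3 -c "
from h import *
plan((.674,-.02,.3),-11.7)"
```

```text
t 2.77 pos [0.4485 0.2805 0.3298] ang -11.6 tilt [-0.003  0.002 -1.   ] open 0.087 F [1.1 1.3 0.7]
delta mm world [ 225.5 -300.5  -29.8] tool units [0.704  0.6222 0.0708] turn units 0.001 q [-0.98  0.07  0.36  1.52 -0.03  1.56 -0.82]
```

>>> servo_tool --pt "1 0.07 0.062 0 0" --pt "1 0.07 0.062 0 0" --pt "1 0.07 0.062 0 0" --pt "1 0.07 0.062 0 0" --pt "1 0.07 0.062 0 0" --pt "1 0.07 0.062 0 0" --pt "1 0.07 0.062 0 0" --pt "1 0.07 0.062 0 0" --pt "1 0.07 0.06 0 0" --pt "1 0 0 0 0"

```text
time: 3.6
tool_pos: [0.6598, -0.0107, 0.3295]
orientation: [[0.979, -0.206, 0.0], [-0.206, -0.979, 0.002], [0.0, -0.002, -1.0]]
wrist_force: [-0.0, -1.1, -0.8]
opening: 0.087
```

```bash
python3 -c "
from h import *
plan((.674,-.02,.3),-11.7)
for c in ('top','side'):
    im=env.read_camera(c); cv2.imwrite(f'pics/{c}1.png',im[:,:,::-1])
"
```

```text
t 3.6 pos [ 0.6598 -0.0107  0.3295] ang -11.9 tilt [ 0.     0.002 -1.   ] open 0.087 F [-0.  -1.1 -0.8]
delta mm world [ 14.2  -9.3 -29.5] tool units [0.0395 0.0155 0.0738] turn units -0.002 q [-0.46  0.42  0.61  1.16 -0.24  1.62 -0.1 ]
```

>>> servo_tool --pt "1 0.0395 0.0155 0 0" --pt "1 0 0 0.05 0" --pt "1 0 0 0.08 0" --pt "1 0 0 0.08 0" --pt "1 0 0 0.08 0" --pt "1 0 0 0.04 0" --pt "1 0 0 0.01 0" --pt "1 0 0 0 0" --pt "1 0 0 0 0" --pt "1 0 0 0 0"

```text
time: 4.53
tool_pos: [0.6726, 0.0043, 0.196]
orientation: [[0.983, -0.182, 0.01], [-0.182, -0.983, 0.015], [0.007, -0.017, -1.0]]
wrist_force: [-0.9, -0.5, 0.1]
opening: 0.0872
```

```bash
python3 -c "
from h import *
plan((.6737,-.0201,.115),-11.7)
im=env.read_camera('side'); cv2.imwrite('pics/s2.png',cv2.resize(im[150:270,310:430,::-1],None,fx=5,fy=5,interpolation=2))
im=env.read_camera('top'); cv2.imwrite('pics/t2.png',cv2.resize(im[90:210,220:340,::-1],None,fx=5,fy=5,interpolation=2))
"
```

```text
t 4.53 pos [0.6726 0.0043 0.196 ] ang -10.5 tilt [ 0.01   0.015 -1.   ] open 0.0872 F [-0.9 -0.5  0.1]
delta mm world [  1.1 -24.4 -81. ] tool units [0.0126 0.0628 0.2015] turn units 0.013 q [-0.47  0.48  0.58  1.37 -0.27  1.36 -0.07]
```

View pics/s2.png

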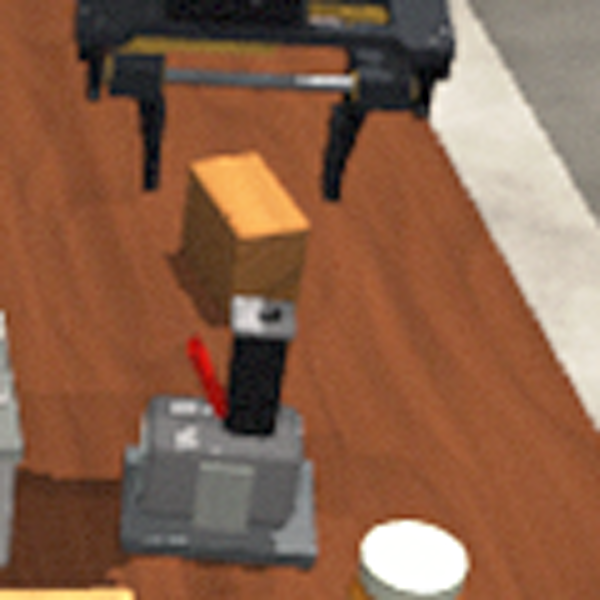

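View pics/t2.png

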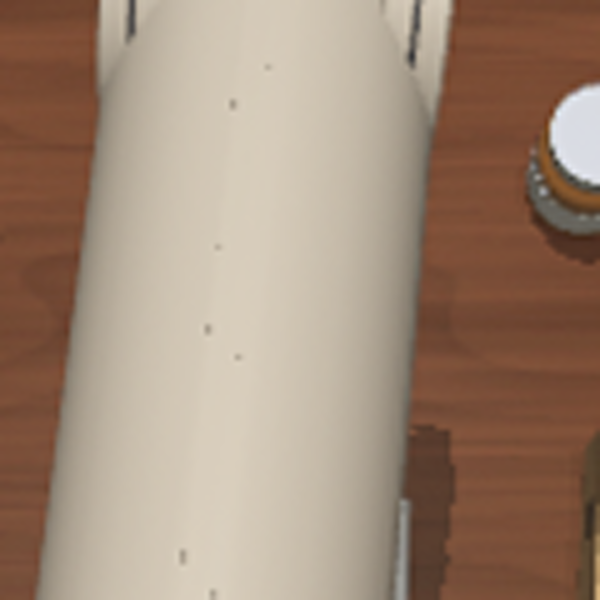

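>>> servo_tool --pt "1 0.006 0.03 0 0.013" --pt "1 0.006 0.03 0 0" --pt "1 0 0 0 0" --pt "1 0 0 0 0" --pt "1 0 0 0.01 0" --pt "1 0 0 0.01 0" --pt "1 0 0 0.01 0" --pt "1 0 0 0.01 0" --pt "1 0 0 0 0" --pt "1 0 0 0 0"

```text
time: 5.47
tool_pos: [0.6743, -0.0249, 0.1807]
orientation: [[0.978, -0.207, 0.014], [-0.207, -0.978, 0.015], [0.011, -0.018, -1.0]]
wrist_force: [-0.6, 0.4, -0.2]
opening: 0.0869
```

```bash
python3 -c "
from h import *
plan((.6737,-.0201,.115),-11.7)
im=env.read_camera('side'); cv2.imwrite('pics/s3.png',cv2.resize(im[150:270,310:430,::-1],None,fx=5,fy=5,interpolation=2))
"
```

```text
t 5.47 pos [ 0.6743 -0.0249  0.1807] ang -12.0 tilt [ 0.014  0.015 -1.   ] open 0.0869 F [-0.6  0.4 -0.2]
delta mm world [ -0.6   4.8 -65.7] tool units [-0.0056 -0.0086  0.1643] turn units -0.003 q [-0.43  0.49  0.58  1.39 -0.29  1.33 -0.04]
```

View pics/s3.png

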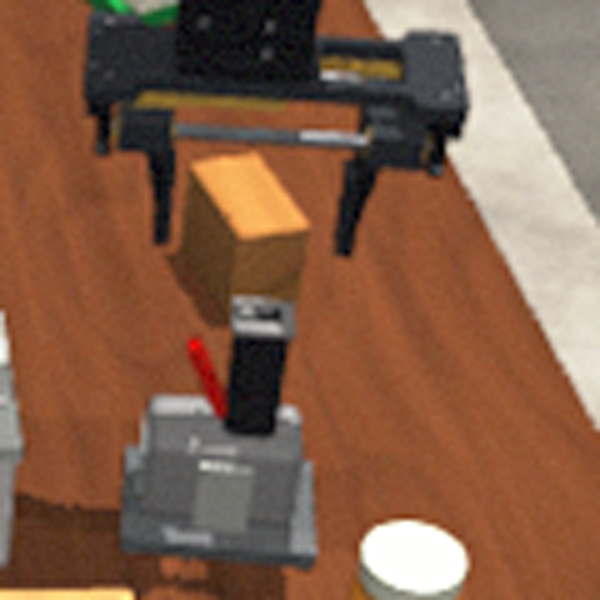

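>>> servo_tool --pt "1 -0.005 -0.006 0 0" --pt "1 0 0 0.015 0" --pt "1 0 0 0.015 0" --pt "1 0 0 0.015 0" --pt "1 0 0 0.015 0" --pt "1 0 0 0.01 0" --pt "1 0 0 0.005 0" --pt "1 0 0 0 0" --pt "1 0 0 0 0" --pt "1 0 0 0 0"

```text
time: 6.35
tool_pos: [0.6728, -0.0206, 0.1467]
orientation: [[0.978, -0.206, 0.013], [-0.206, -0.978, 0.015], [0.01, -0.017, -1.0]]
wrist_force: [0.2, -0.1, -0.1]
opening: 0.0871
```

```bash
python3 -c "
from h import *
plan((.6737,-.0201,.115),-11.7)
im=env.read_camera('side'); cv2.imwrite('pics/s4.png',cv2.resize(im[150:270,310:430,::-1],None,fx=5,fy=5,interpolation=2))
"
```

```text
t 6.35 pos [ 0.6728 -0.0206  0.1467] ang -11.9 tilt [ 0.013  0.015 -1.   ] open 0.0871 F [ 0.2 -0.1 -0.1]
delta mm world [  0.9   0.5 -31.7] tool units [ 0.0013 -0.0003  0.0794] turn units -0.002 q [-0.44  0.51  0.57  1.44 -0.3   1.27 -0.04]
```

View pics/s4.png

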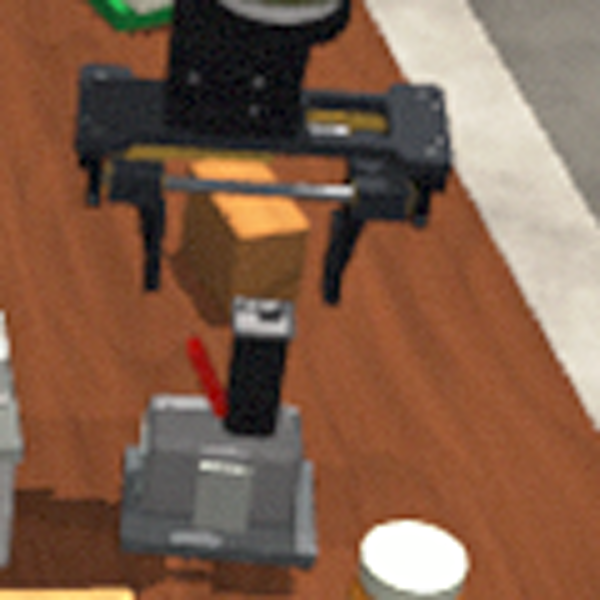

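```bash
python3 -c "
from h import *
s=env.state();R=s['orientation'];p=s['tool_pos']
for c,o in(('side',(310,150)),('top',(220,90))):
  for n,q in (('tipL',p+R@[-.0435,0,.017]),('tipR',p+R@[.0435,0,.017]),('cap',[.687,-.023,.144]),('sq',[.6803,-.0215,.115]),('capbase',[.687,-.023,.068])):
    print(c,n,(proj(c,q)-o)*5)
"
```

```text
side tipL [150.29578142 327.13071562]
side tipR [309.66901436 338.67042214]
side cap [258.75891367 313.77747885]
side sq [240.11487666 355.16623257]
side capbase [242.9674142  422.91163387]
top tipL [315.77365614 326.28219974]
top tipR [349.0092607  155.87020871]
top cap [337.85445989 204.67305716]
top sq [333.83909444 234.73220015]
top capbase [334.67625094 247.09900754]
```

```bash
python3 -c "
from h import *
def show(n,c,p,a,o,k):
  a=np.radians(a);X=np.array([np.cos(a),np.sin(a),0])
  for m,d in(('L',-.0435-.007),('R',.0435+.007)):
    for dz in (0,-.017): print(n,m,dz,((proj(c,np.array(p)+X*d+[0,0,dz])-o)*k).round(0))
show('side0','side',(.2288,.5816,.206),68.5,(140,20),5)
show('side1','side',(.6598,-.0107,.3295),-11.9,(310,60),5)
show('s2','side',(.6726,.0043,.196),-10.5,(310,150),5)
show('s3','side',(.6743,-.0249,.1807),-12,(310,150),5)
i=cv2.imread('pics/side0.png');cv2.imwrite('pics/x0.png',cv2.resize(i[20:140,140:260],None,fx=5,fy=5,interpolation=2))
i=cv2.imread('pics/side1.png');cv2.imwrite('pics/x1.png',cv2.resize(i[60:180,310:430],None,fx=5,fy=5,interpolation=2))
i=cv2.imread('pics/top0.png');cv2.imwrite('pics/x2.png',cv2.resize(i[300:420,0:120],None,fx=5,fy=5,interpolation=2))
print((proj('top',(.2288,.5816,.206))-[0,300])*5)
"
```

```text
side0 L 0 [260. 448.]
side0 L -0.017 [262. 470.]
side0 R 0 [318. 392.]
side0 R -0.017 [320. 414.]
side1 L 0 [143. 447.]
side1 L -0.017 [140. 476.]
side1 R 0 [344. 461.]
side1 R -0.017 [340. 490.]
s2 L 0 [139. 202.]
s2 L -0.017 [136. 228.]
s2 R 0 [326. 214.]
s2 R -0.017 [322. 240.]
s3 L 0 [150. 254.]
s3 L -0.017 [147. 280.]
s3 R 0 [339. 269.]
s3 R -0.017 [335. 295.]
[ 80.22557116 158.63052551]
```

View pics/x0.png

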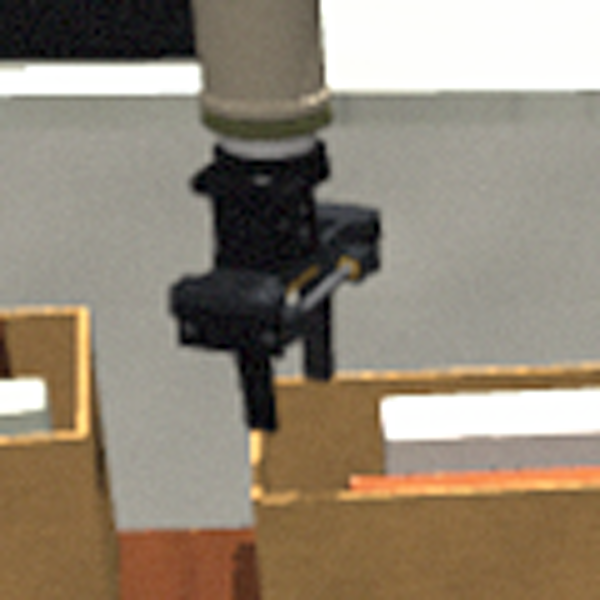

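View pics/x1.png

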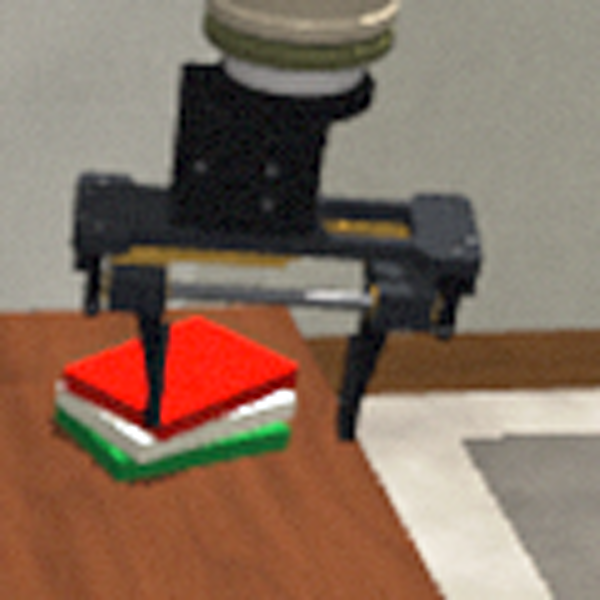

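View pics/x2.png

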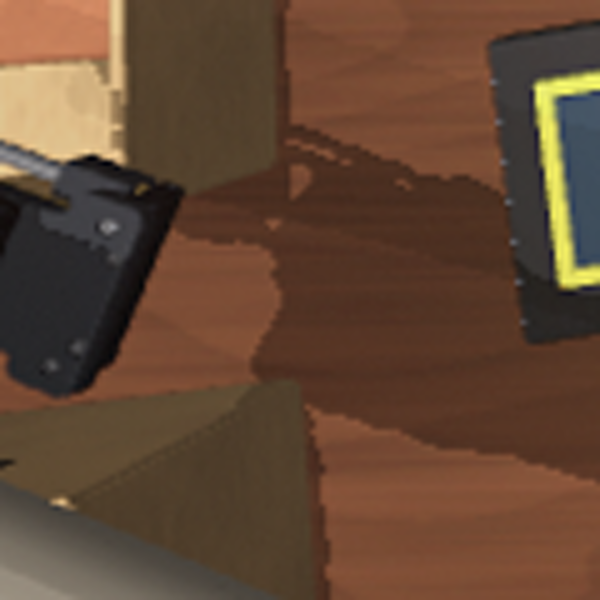

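>>> servo_tool --pt "1 0.001 0 0.012 0" --pt "1 0 0 0.012 0" --pt "1 0 0 0.012 0" --pt "1 0 0 0.012 0" --pt "1 0 0 0.012 0" --pt "1 0 0 0.012 0" --pt "1 0 0 0.006 0" --pt "1 0 0 0 0" --pt "1 0 0 0 0" --pt "1 0 0 0 0"

```text
time: 7.23
tool_pos: [0.6737, -0.0203, 0.1121]
orientation: [[0.978, -0.206, 0.013], [-0.206, -0.978, 0.015], [0.01, -0.017, -1.0]]
wrist_force: [-0.1, -0.7, 0.0]
opening: 0.0873
```

```bash
python3 -c "
from h import *
plan((.6737,-.0201,.115),-11.7)
im=env.read_camera('side'); cv2.imwrite('pics/s5.png',cv2.resize(im[150:270,310:430,::-1],None,fx=5,fy=5,interpolation=2))
im=env.read_camera('top'); cv2.imwrite('pics/t5.png',cv2.resize(im[70:190,220:340,::-1],None,fx=5,fy=5,interpolation=2))
"
```

```text
t 7.23 pos [ 0.6737 -0.0203  0.1121] ang -11.9 tilt [ 0.013  0.015 -1.   ] open 0.0873 F [-0.1 -0.7  0. ]
delta mm world [-0.   0.2  2.9] tool units [-0.0001 -0.0006 -0.0071] turn units -0.002 q [-0.43  0.54  0.56  1.47 -0.31  1.21 -0.03]
```

View pics/s5.png

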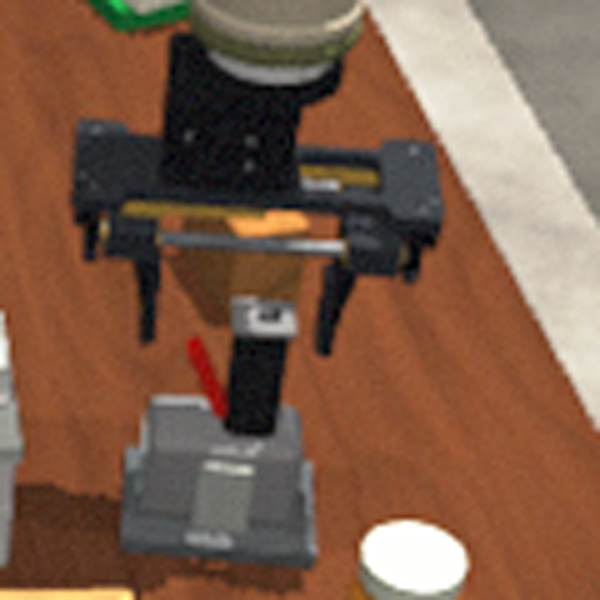

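>>> servo_tool --pt "1 0 0 -0.04 0" --pt "1 0 0 -0.06 0" --pt "1 0 0 -0.06 0" --pt "1 0 0 -0.03 0" --pt "1 0 -0.06 0 0" --pt "1 0 -0.09 0 0" --pt "1 0 -0.09 0 0" --pt "1 0 -0.07 0 0" --pt "1 0 0 0 0" --pt "1 0 0 0 0"

```text
time: 8.17
tool_pos: [0.7001, 0.1018, 0.1955]
orientation: [[0.977, -0.211, 0.017], [-0.212, -0.977, 0.015], [0.013, -0.018, -1.0]]
wrist_force: [0.5, -1.5, -0.0]
opening: 0.0871
```

```bash
python3 -c "
from h import *
plan((.645,.11,.03),-11.7)
"
```

```text
t 8.17 pos [0.7001 0.1018 0.1955] ang -12.2 tilt [ 0.017  0.015 -1.   ] open 0.0871 F [ 0.5 -1.5 -0. ]
delta mm world [ -55.1    8.2 -165.5] tool units [-0.1445  0.0167  0.4117] turn units -0.006 q [-0.56  0.55  0.55  1.27 -0.3   1.38 -0.24]
```

>>> servo_tool --pt "1 -0.07 0 0 0" --pt "1 -0.07 0 0.03 0" --pt "1 0 0 0.05 0" --pt "1 0 0 0.06 0" --pt "1 0 0 0.06 0" --pt "1 0 0 0.06 0" --pt "1 0 0 0.05 0" --pt "1 0 0 0.03 0" --pt "1 0 0 0 0" --pt "1 0 0 0 0"

```text
time: 9.0
tool_pos: [0.6448, 0.1078, 0.0529]
orientation: [[0.976, -0.218, 0.019], [-0.218, -0.976, 0.013], [0.015, -0.017, -1.0]]
wrist_force: [0.2, 0.4, 0.1]
opening: 0.0872
```

```bash
python3 -c "
from h import *
plan((.645,.11,.03),-11.7)
im=env.read_camera('side'); cv2.imwrite('pics/s6.png',cv2.resize(im[150:270,310:430,::-1],None,fx=5,fy=5,interpolation=2))
"
```

```text
t 9.0 pos [0.6448 0.1078 0.0529] ang -12.6 tilt [ 0.019  0.013 -1.   ] open 0.0872 F [0.2 0.4 0.1]
delta mm world [  0.2   2.2 -22.9] tool units [-0.0017 -0.0045  0.0572] turn units -0.01 q [-0.62  0.54  0.52  1.59 -0.31  1.07 -0.24]
```

View pics/s6.png

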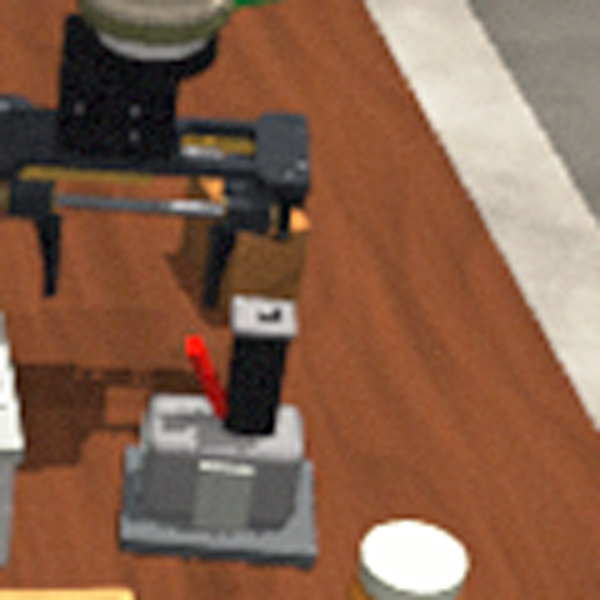

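>>> servo_tool --pt "1 0 0 0.01 0" --pt "1 0 0 0.01 0" --pt "1 0 0 0.01 0" --pt "1 0 0 0.01 0" --pt "1 0 0 0.01 0" --pt "1 0 0 0.01 0" --pt "1 0 0 0.01 0" --pt "1 0 0 0.008 0" --pt "1 0 0 0 0" --pt "1 0 0 0 0"

```text
time: 9.88
tool_pos: [0.6485, 0.1086, 0.0232]
orientation: [[0.976, -0.218, 0.025], [-0.218, -0.976, 0.015], [0.021, -0.02, -1.0]]
wrist_force: [-0.8, -0.6, 1.5]
opening: 0.087
```

```bash
python3 -c "
from h import *
plan((.645,.11,.017),-11.7)
im=env.read_camera('side'); cv2.imwrite('pics/s7.png',cv2.resize(im[160:260,290:390,::-1],None,fx=6,fy=6,interpolation=2))
"
```

```text
t 9.88 pos [0.6485 0.1086 0.0232] ang -12.6 tilt [ 0.025  0.015 -1.   ] open 0.087 F [-0.8 -0.6  1.5]
delta mm world [-3.5  1.4 -6.2] tool units [-0.0097 -0.0012  0.0154] turn units -0.01 q [-0.61  0.58  0.51  1.61 -0.33  1.01 -0.22]
```

View pics/s7.png

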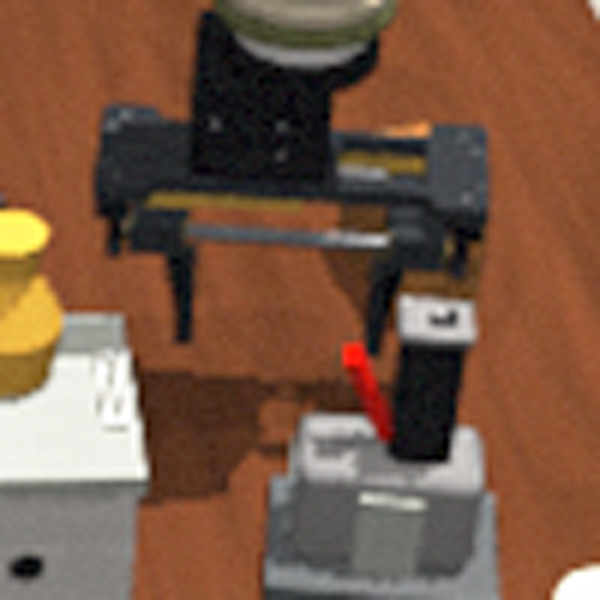

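>>> servo_tool --pt "1 0 0 0.008 0" --pt "1 0 0 0.008 0" --pt "1 0 0 0 0" --pt "1 0 0 0 0" --pt "1 0 0 0 0" --pt "1 0 0 0 0" --pt "1 0 0 0 0" --pt "1 0 0 0 0" --pt "1 0 0 0 0" --pt "1 0 0 0 0"

```text
time: 10.77
tool_pos: [0.6492, 0.1088, 0.017]
orientation: [[0.976, -0.218, 0.026], [-0.218, -0.976, 0.015], [0.022, -0.021, -1.0]]
wrist_force: [0.1, -0.6, 0.5]
opening: 0.087
```

```bash
python3 -c "
from h import *
plan((.645,.11,.017),-11.7)
"
```

```text
t 10.77 pos [0.6492 0.1088 0.017 ] ang -12.6 tilt [ 0.026  0.015 -1.   ] open 0.087 F [ 0.1 -0.6  0.5]
delta mm world [-4.2  1.2 -0. ] tool units [-0.0109 -0.0006 -0.0001] turn units -0.01 q [-0.6   0.58  0.5   1.61 -0.33  1.   -0.22]
```

>>> servo_tool --pt "1 0 0 0.008 0" --pt "1 0 0 0.008 0" --pt "1 0 0 0.008 0" --pt "1 0 0 0 0" --pt "1 0 0 0 0" --pt "1 0 0 0 0" --pt "1 0 0 0 0" --pt "1 0 0 0 0" --pt "1 0 0 0 0" --pt "1 0 0 0 0"

```text
time: 11.6
tool_pos: [0.6494, 0.1089, 0.0062]
orientation: [[0.976, -0.217, 0.026], [-0.218, -0.976, 0.015], [0.022, -0.021, -1.0]]
wrist_force: [0.4, -1.1, -0.3]
opening: 0.0872
```

```bash
python3 -c "
from h import *
plan((.645,.11,.017),-11.7)
im=env.read_camera('side'); cv2.imwrite('pics/s8.png',cv2.resize(im[160:260,290:390,::-1],None,fx=6,fy=6,interpolation=2))
"
```

```text
t 11.6 pos [0.6494 0.1089 0.0062] ang -12.6 tilt [ 0.026  0.015 -1.   ] open 0.0872 F [ 0.4 -1.1 -0.3]
delta mm world [-4.4  1.1 10.8] tool units [-0.0106 -0.0008 -0.0274] turn units -0.01 q [-0.6   0.6   0.5   1.62 -0.34  0.98 -0.21]
```

View pics/s8.png

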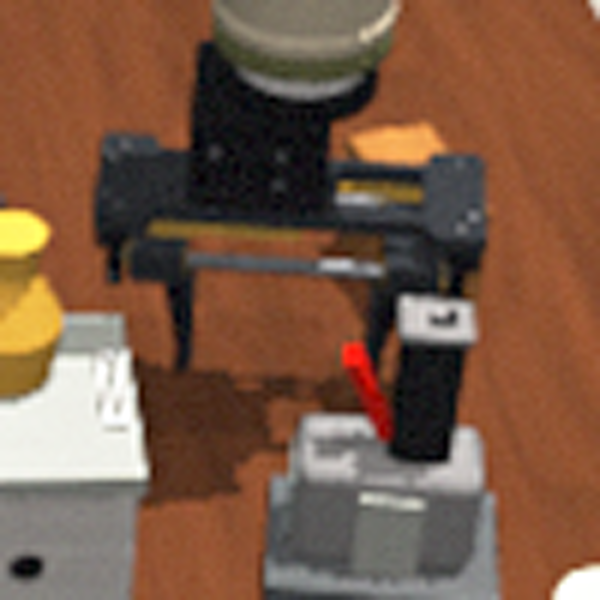

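```bash
python3 -c "
from h import *
for z in (0,.01,.02,.03): print(z,proj('side',(.6,.12,z)), proj('side',(.6985,.098,z)))
print(290+182/6,160+368/6,'R',290+372/6,160+378/6)
for z in (0,.01,.02): print(z, unp('side',290+182/6,160+368/6,z))
"
```

```text
0 [318.44698175 224.41267607] [350.98875654 227.31656735]
0.01 [318.65699564 221.84875402] [351.32641251 224.75043466]
0.02 [318.86864054 219.26492019] [351.66670463 222.16426766]
0.03 [319.0819355  216.66094173] [352.00966388 219.55783083]
320.3333333333333 221.33333333333334 R 352.0 223.0
0 [6.08471969e-01 1.35363061e-01 1.11022302e-16]
0.01 [0.6056366  0.12225715 0.01      ]
0.02 [0.60280122 0.10915125 0.02      ]
```

>>> servo_tool --pt "1 0 0 0.008 0" --pt "1 0 0 0.008 0" --pt "1 0 0 0.004 0" --pt "1 0 0 0 0" --pt "1 0 0 0 0" --pt "1 0 0 0 0" --pt "1 0 0 0 0" --pt "1 0 0 0 0" --pt "1 0 0 0 0" --pt "1 0 0 0 0"

```text
time: 12.48
tool_pos: [0.6496, 0.1091, -0.0027]
orientation: [[0.976, -0.217, 0.026], [-0.218, -0.976, 0.015], [0.022, -0.021, -1.0]]
wrist_force: [-0.9, -0.1, -0.5]
opening: 0.0866
```

>>> servo_tool --pt "1 0 0 0.008 0" --pt "1 0 0 0.004 0" --pt "1 0 0 0 0" --pt "1 0 0 0 0" --pt "1 0 0 0 0" --pt "1 0 0 0 0" --pt "1 0 0 0 0" --pt "1 0 0 0 0" --pt "1 0 0 0 0" --pt "1 0 0 0 0"

```text
time: 13.32
tool_pos: [0.6499, 0.1092, -0.0079]
orientation: [[0.976, -0.218, 0.026], [-0.218, -0.976, 0.015], [0.022, -0.021, -1.0]]
wrist_force: [-0.4, -0.1, -0.6]
opening: 0.0868
```

```bash
python3 -c "
from h import *
plan((.645,.11,.017),-11.7)
im=env.read_camera('side'); cv2.imwrite('pics/s9.png',cv2.resize(im[160:260,290:390,::-1],None,fx=6,fy=6,interpolation=2))
"
```

```text
t 13.32 pos [ 0.6499  0.1092 -0.0079] ang -12.6 tilt [ 0.026  0.015 -1.   ] open 0.0868 F [-0.4 -0.1 -0.6]
delta mm world [-4.9  0.8 24.9] tool units [-0.0109 -0.0007 -0.0625] turn units -0.01 q [-0.59  0.62  0.49  1.62 -0.35  0.96 -0.21]
```

View pics/s9.png

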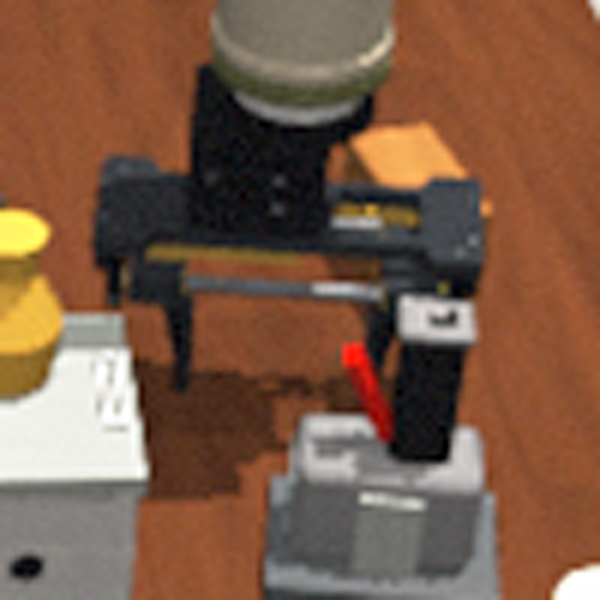

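>>> servo_tool --pt "1 0 0 0.006 0" --pt "1 0 0 0.006 0" --pt "1 0 0 0 0" --pt "1 0 0 0 0" --pt "1 0 0 0 0" --pt "1 0 0 0 0" --pt "1 0 0 0 0" --pt "1 0 0 0 0" --pt "1 0 0 0 0" --pt "1 0 0 0 0"

```text
time: 14.2
tool_pos: [0.65, 0.1092, -0.0133]
orientation: [[0.976, -0.218, 0.026], [-0.218, -0.976, 0.015], [0.022, -0.021, -1.0]]
wrist_force: [1.0, 0.2, -0.6]
opening: 0.0871
```

>>> servo_tool --pt "1 0 0 0.006 0" --pt "1 0 0 0.006 0" --pt "1 0 0 0 0" --pt "1 0 0 0 0" --pt "1 0 0 0 0" --pt "1 0 0 0 0" --pt "1 0 0 0 0" --pt "1 0 0 0 0" --pt "1 0 0 0 0" --pt "1 0 0 0 0"

```text
time: 15.03
tool_pos: [0.6507, 0.1094, -0.0149]
orientation: [[0.976, -0.218, 0.027], [-0.218, -0.976, 0.017], [0.022, -0.022, -1.0]]
wrist_force: [0.2, 0.2, 2.7]
opening: 0.0869
```

```bash
python3 -c "
from h import *
plan((.645,.11,.017),-11.7)
im=env.read_camera('side'); cv2.imwrite('pics/s10.png',cv2.resize(im[180:250,300:370,::-1],None,fx=8,fy=8,interpolation=2))
im=env.read_camera('top'); cv2.imwrite('pics/t10.png',im[:,:,::-1])
"
```

```text
t 15.03 pos [ 0.6507  0.1094 -0.0149] ang -12.6 tilt [ 0.027  0.017 -1.   ] open 0.0869 F [0.2 0.2 2.7]
delta mm world [-5.7  0.6 31.9] tool units [-0.0125 -0.0002 -0.08  ] turn units -0.01 q [-0.59  0.63  0.48  1.62 -0.36  0.95 -0.2 ]
```

View pics/s10.png

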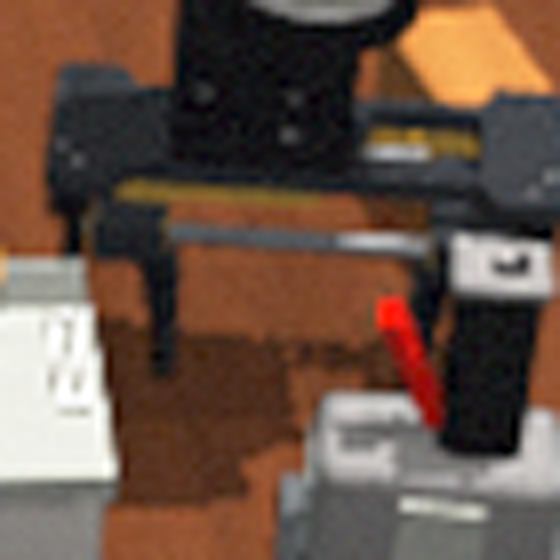

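View pics/t10.png

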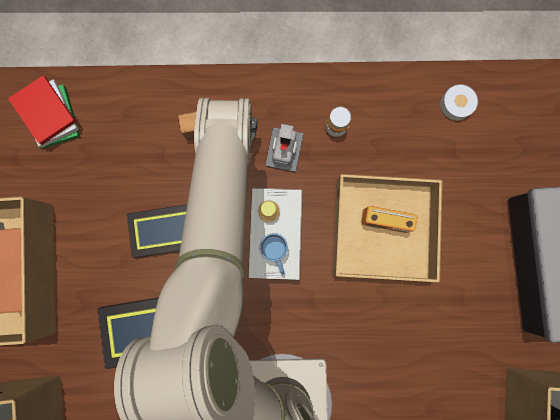

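```bash
python3 -c "
from h import *
s=env.state();R=s['orientation'];p=s['tool_pos']
u=unp('side',300+163/8,180+373/8,0);print('seen tip L',u,'pred',p+R@[-.0505,0,.017])
"
```

```text
seen tip L [6.04170753e-01 1.08381928e-01 1.11022302e-16] pred [ 0.60188644  0.12063725 -0.03294118]
```

>>> servo_tool --pt "1 0 0 -0.03 0" --pt "1 0 0 -0.06 0" --pt "1 0 0 -0.08 0" --pt "1 0 0 -0.08 0" --pt "1 0 0 -0.08 0" --pt "1 0 0 -0.08 0" --pt "1 0 0 -0.04 0" --pt "1 0 0 0 0" --pt "1 0.02 0.05 0 0" --pt "1 0.02 0.05 0 0"

```text
time: 15.97
tool_pos: [0.6508, 0.0675, 0.1787]
orientation: [[0.977, -0.212, 0.026], [-0.212, -0.977, 0.019], [0.022, -0.025, -0.999]]
wrist_force: [0.1, -0.4, -0.3]
opening: 0.087
```

```bash
python3 -c "
from h import *
plan((.672,-.02,.16),-11.7)
"
```

```text
t 15.97 pos [0.6508 0.0675 0.1787] ang -12.3 tilt [ 0.026  0.019 -0.999] open 0.087 F [ 0.1 -0.4 -0.3]
delta mm world [ 21.2 -87.5 -18.7] tool units [0.0973 0.2035 0.0438] turn units -0.006 q [-0.59  0.43  0.58  1.47 -0.25  1.29 -0.2 ]
```

>>> servo_tool --pt "1 0.02 0.04 0 0" --pt "1 0.03 0.06 0 0" --pt "1 0.03 0.05 0 0" --pt "1 0.01 0.02 0 0" --pt "1 0 0 0.01 0" --pt "1 0 0 0.02 0" --pt "1 0 0 0.01 0" --pt "1 0 0 0 0" --pt "1 0 0 0 0" --pt "1 0 0 0 0"

```text
time: 16.8
tool_pos: [0.6695, -0.0076, 0.1577]
orientation: [[0.977, -0.211, 0.021], [-0.211, -0.977, 0.02], [0.016, -0.025, -1.0]]
wrist_force: [0.3, -0.7, 0.4]
opening: 0.0869
```

```bash
python3 -c "
from h import *
plan((.672,-.02,.085),-11.7)
"
```

```text
t 16.8 pos [ 0.6695 -0.0076  0.1577] ang -12.2 tilt [ 0.021  0.02  -1.   ] open 0.0869 F [ 0.3 -0.7  0.4]
delta mm world [  2.5 -12.4 -72.7] tool units [0.0098 0.0335 0.1812] turn units -0.006 q [-0.47  0.49  0.59  1.45 -0.3   1.27 -0.06]
```

>>> servo_tool --pt "1 0.005 0.017 0 -0.006" --pt "1 0.005 0.016 0 0" --pt "1 0 0 0.01 0" --pt "1 0 0 0.02 0" --pt "1 0 0 0.025 0" --pt "1 0 0 0.025 0" --pt "1 0 0 0.02 0" --pt "1 0 0 0.01 0" --pt "1 0 0 0 0" --pt "1 0 0 0 0"

```text
time: 17.63
tool_pos: [0.6711, -0.0198, 0.1075]
orientation: [[0.98, -0.199, 0.02], [-0.199, -0.98, 0.021], [0.015, -0.025, -1.0]]
wrist_force: [-0.5, 0.2, -0.8]
opening: 0.0867
```

```bash
python3 -c "
from h import *
plan((.672,-.02,.085),-11.7)
im=env.read_camera('side'); cv2.imwrite('pics/s11.png',cv2.resize(im[170:260,330:420,::-1],None,fx=6.6,fy=6.6,interpolation=2))
"
```

```text
t 17.63 pos [ 0.6711 -0.0198  0.1075] ang -11.5 tilt [ 0.02   0.021 -1.   ] open 0.0867 F [-0.5  0.2 -0.8]
delta mm world [  0.9  -0.2 -22.5] tool units [0.0014 0.0014 0.0564] turn units 0.002 q [-0.43  0.53  0.57  1.49 -0.32  1.19 -0.01]
```

View pics/s11.png

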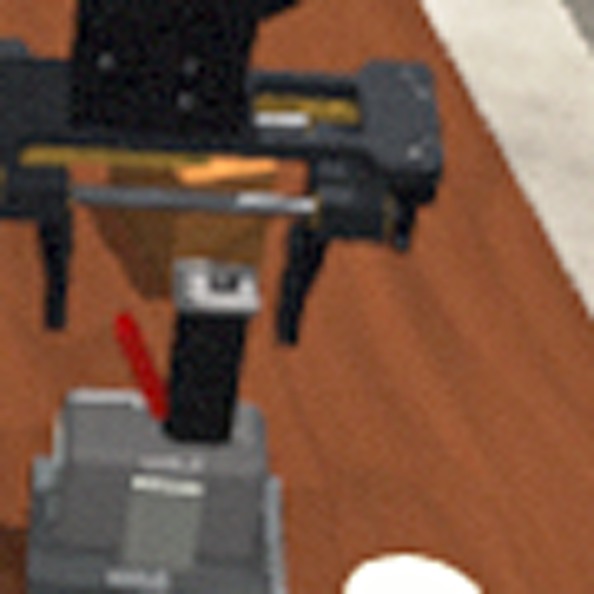

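>>> servo_tool --pt "1 0 0 0.02 0" --pt "1 0 0 0.02 0" --pt "1 0 0 0.016 0" --pt "1 0.01 0 0 0" --pt "1 0.01 0 0 0" --pt "1 0.005 0 0 0" --pt "1 0 0 0 0" --pt "1 0 0 0 0" --pt "1 0 0 0 0" --pt "1 0 0 0 0"

```text
time: 18.52
tool_pos: [0.6838, -0.0215, 0.0845]
orientation: [[0.98, -0.198, 0.022], [-0.199, -0.98, 0.021], [0.018, -0.025, -1.0]]
wrist_force: [0.3, -0.1, -0.2]
opening: 0.0868
```

```bash
python3 -c "
from h import *
plan((.6815,-.022,.083),-11.7)
im=env.read_camera('side'); cv2.imwrite('pics/s12.png',cv2.resize(im[170:260,330:420,::-1],None,fx=6.6,fy=6.6,interpolation=2))
"
```

```text
t 18.52 pos [ 0.6838 -0.0215  0.0845] ang -11.5 tilt [ 0.022  0.021 -1.   ] open 0.0868 F [ 0.3 -0.1 -0.2]
delta mm world [-2.3 -0.5 -1.5] tool units [-0.0055  0.0026  0.0036] turn units 0.003 q [-0.42  0.58  0.56  1.48 -0.34  1.16  0.  ]
```

View pics/s12.png

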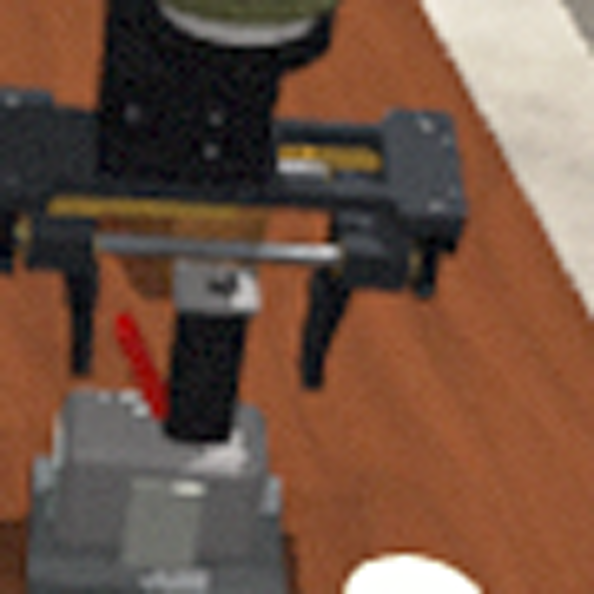

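>>> servo_tool --pt "1 -0.004 0 0 0" --pt "0.44 0 0 0 0" --pt "0.44 0 0 0 0" --pt "0.44 0 0 0 0" --pt "0.44 0 0 0 0" --pt "0.44 0 0 0 0" --pt "0.44 0 0 0 0" --pt "0.44 0 0 0 0" --pt "0.44 0 0 0 0" --pt "0.44 0 0 0 0" --grip_force 25

```text
time: 19.4
tool_pos: [0.6845, -0.0214, 0.085]
orientation: [[0.98, -0.198, 0.028], [-0.199, -0.98, 0.02], [0.024, -0.025, -0.999]]
wrist_force: [-8.7, 1.3, 7.7]
opening: 0.0434
```

```bash
python3 -c "
from h import *
plan((.6815,-.022,.083),-11.7)
im=env.read_camera('side'); cv2.imwrite('pics/s13.png',cv2.resize(im[170:260,330:420,::-1],None,fx=6.6,fy=6.6,interpolation=2))
"
```

```text
t 19.4 pos [ 0.6845 -0.0214  0.085 ] ang -11.5 tilt [ 0.028  0.02  -0.999] open 0.0434 F [-8.7  1.3  7.7]
delta mm world [-3.  -0.6 -2. ] tool units [-0.0072  0.0032  0.0048] turn units 0.003 q [-0.42  0.57  0.56  1.48 -0.34  1.15 -0.  ]
```

View pics/s13.png

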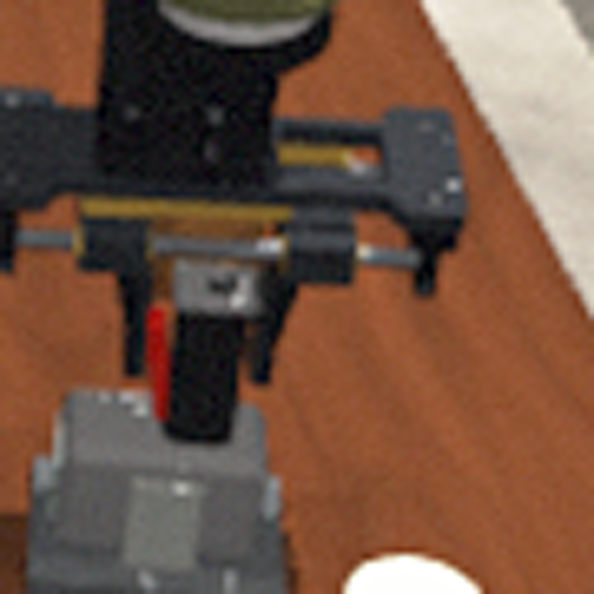

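>>> servo_tool --pt "0.44 0 0 0 0" --pt "0.44 0 0 0 0" --pt "0.44 0 0 0 0" --pt "1 0 0 0 0" --pt "1 0 0 0 0" --pt "1 0 0 0 0" --pt "1 0 0 0 0" --pt "1 0 0 0 0" --pt "1 0 0 0 0" --pt "1 0 0 0 0"

```text
time: 20.28
tool_pos: [0.6833, -0.0211, 0.0839]
orientation: [[0.98, -0.198, 0.026], [-0.198, -0.98, 0.02], [0.021, -0.025, -0.999]]
wrist_force: [-0.2, 0.3, -0.5]
opening: 0.0815
```

```bash
python3 -c "
from h import *
plan((.475,-.284,.2),-10.7)
im=env.read_camera('side'); cv2.imwrite('pics/s14.png',cv2.resize(im[170:260,330:420,::-1],None,fx=6.6,fy=6.6,interpolation=2))
"
```

```text
t 20.28 pos [ 0.6833 -0.0211  0.0839] ang -11.5 tilt [ 0.026  0.02  -0.999] open 0.0815 F [-0.2  0.3 -0.5]
delta mm world [-208.3 -262.9  116.1] tool units [-0.3736  0.7399 -0.3168] turn units -0.008 q [-0.42  0.57  0.56  1.48 -0.34  1.15 -0.  ]
```

View pics/s14.png

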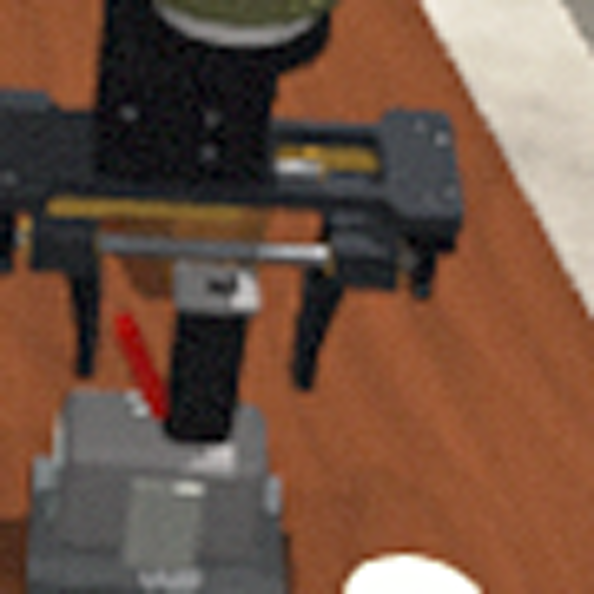

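```bash
python3 -c "
import cv2
s=cv2.imread('pics/side0.png')
cv2.imwrite('pics/f.png',cv2.resize(s[270:360,270:350],None,fx=6,fy=6,interpolation=2))
cv2.imwrite('pics/g.png',cv2.resize(s[160:220,235:305],None,fx=8,fy=8,interpolation=2))
"
```

```text
(no output)
```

View pics/f.png

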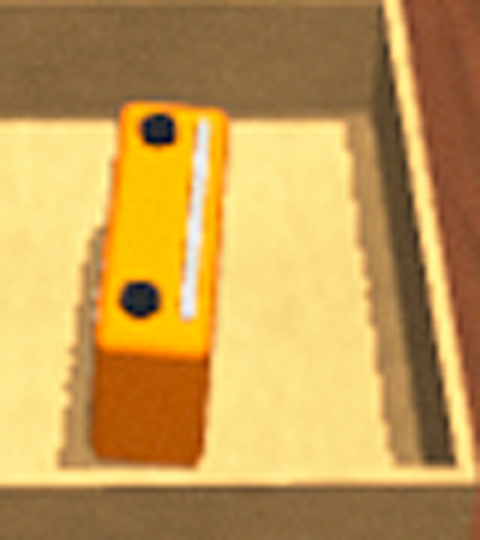

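View pics/g.png

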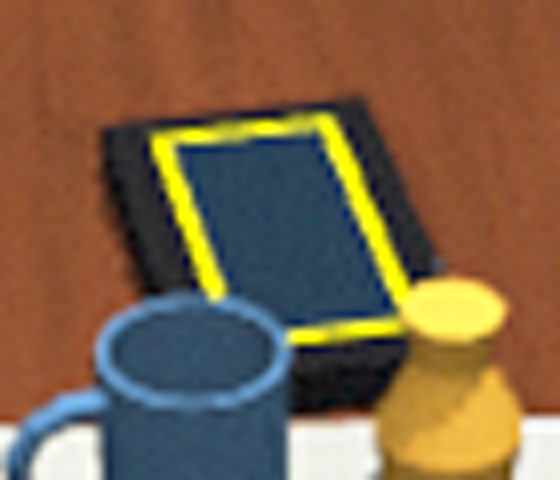

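>>> servo_tool --pt "1 -0.01 0 -0.01 0" --pt "1 0 0 -0.03 0" --pt "1 0 0 -0.05 0" --pt "1 0 0 -0.06 0" --pt "1 0 0 -0.06 0" --pt "1 0 0 -0.06 0" --pt "1 0 0 -0.06 0" --pt "1 0 0 -0.04 0" --pt "1 -0.02 0.04 0 0" --pt "1 -0.04 0.07 0 0"

```text
time: 21.17
tool_pos: [0.6448, -0.0572, 0.247]
orientation: [[0.981, -0.191, 0.034], [-0.192, -0.981, 0.021], [0.03, -0.028, -0.999]]
wrist_force: [-0.1, -0.7, 0.7]
opening: 0.0867
```

```bash
python3 - <<'E'
from h import *
np.set_printoptions(precision=4,suppress=True)
def quad(n,pts,k,o,z,cam="side"):
    P=np.array([unp(cam,x/k+o[0],y/k+o[1],z)[:2] for x,y in pts])
    L=[np.linalg.norm(P[i]-P[(i+1)%4]) for i in range(4)]
    print(n,P.mean(0),np.array(L),[round(float(np.degrees(np.arctan2(*(P[(i+1)%4]-P[i])[::-1]))),1) for i in range(4)])
quad("radio",[(122,102),(228,110),(212,357),(97,352)],6,(270,270),.078)
quad("win",[(150,135),(335,112),(418,327),(247,350)],8,(235,160),.025)
plan((.475,-.284,.15),-10.7)
E
```

```text
radio [ 0.479 -0.293] [0.0431 0.1294 0.0426 0.1314] [-10.6, -100.8, 172.0, 79.4]
win [0.4654 0.2961] [0.0826 0.1678 0.0709 0.1671] [9.5, -83.8, -170.8, 100.3]
t 21.17 pos [ 0.6448 -0.0572  0.247 ] ang -11.0 tilt [ 0.034  0.021 -0.999] open 0.0867 F [-0.1 -0.7  0.7]
delta mm world [-169.8 -226.8  -97. ] tool units [-0.3149  0.644   0.2154] turn units -0.004 q [-0.43  0.38  0.62  1.4  -0.25  1.41  0.  ]
```

>>> servo_tool --pt "1 -0.035 0.07 0 0" --pt "1 -0.04 0.08 0 0" --pt "1 -0.04 0.08 0 0" --pt "1 -0.04 0.08 0.01 0" --pt "1 -0.04 0.08 0.01 0" --pt "1 -0.04 0.08 0.01 0" --pt "1 -0.03 0.06 0.01 0" --pt "1 -0.01 0.03 0 0" --pt "1 0 0 0 0" --pt "1 0 0 0 0"

```text
time: 22.0
tool_pos: [0.4833, -0.2718, 0.234]
orientation: [[0.978, -0.2, 0.055], [-0.202, -0.979, 0.022], [0.049, -0.033, -0.998]]
wrist_force: [0.2, 0.6, -0.8]
opening: 0.0871
```

```bash
python3 -c "
from h import *
plan((.475,-.288,.12),-10.7)
"
```

```text
t 22.0 pos [ 0.4833 -0.2718  0.234 ] ang -11.7 tilt [ 0.055  0.022 -0.998] open 0.0871 F [ 0.2  0.6 -0.8]
delta mm world [  -8.3  -16.2 -114. ] tool units [-0.026   0.0532  0.2825] turn units -0.011 q [-0.22  0.15  0.76  1.68 -0.15  1.33  0.36]
```

>>> servo_tool --pt "1 0.1 0 0 0" --pt "1 0.1 0 0 0" --pt "1 0.1 0 0 0" --pt "1 0 0 0 0" --pt "1 0 0 0 0" --pt "1 0 0 0 0" --pt "1 0 0 0 0" --pt "1 0 0 0 0" --pt "1 0 0 0 0" --pt "1 0 0 0 0"

```text
time: 22.83
tool_pos: [0.6081, -0.2848, 0.2403]
orientation: [[0.98, -0.189, 0.056], [-0.191, -0.981, 0.033], [0.049, -0.043, -0.998]]
wrist_force: [-0.4, -0.4, -0.2]
opening: 0.0869
```

>>> servo_tool --pt "1 -0.02 0 0 0" --pt "1 -0.03 0 0 0" --pt "1 -0.03 0 0 0" --pt "1 -0.03 0 0 0" --pt "1 -0.03 0 0 0" --pt "1 -0.03 0 0 0" --pt "1 -0.03 0 0 0" --pt "1 -0.03 0 0 0" --pt "1 -0.02 0 0 0" --pt "1 0 0 0 0"

```text
time: 23.67
tool_pos: [0.5019, -0.2654, 0.2399]
orientation: [[0.979, -0.192, 0.067], [-0.195, -0.98, 0.038], [0.059, -0.05, -0.997]]
wrist_force: [-0.7, -0.1, 0.1]
opening: 0.0869
```

```bash
python3 -c "
from h import *
plan((.475,-.288,.12),-10.7)
"
```

```text
t 23.67 pos [ 0.5019 -0.2654  0.2399] ang -11.3 tilt [ 0.067  0.038 -0.997] open 0.0869 F [-0.7 -0.1  0.1]
delta mm world [ -26.9  -22.6 -119.9] tool units [-0.0725  0.0834  0.2921] turn units -0.006 q [-0.23  0.18  0.77  1.64 -0.2   1.34  0.38]
```

>>> servo_tool --pt "1 0 0.02 0 0" --pt "1 0 0.03 0 0" --pt "1 0 0.03 0 0" --pt "1 0 0.03 0 0" --pt "1 0 0.02 0 0" --pt "1 0 0 0 0" --pt "1 0 0 0 0" --pt "1 0 0 0 0" --pt "1 0 0 0 0" --pt "1 0 0 0 0"

```text
time: 24.5
tool_pos: [0.4934, -0.32, 0.239]
orientation: [[0.979, -0.19, 0.073], [-0.193, -0.98, 0.039], [0.064, -0.052, -0.997]]
wrist_force: [0.0, -0.3, -0.5]
opening: 0.087
```

```bash
python3 -c "
from h import *
plan((.475,-.288,.12),-10.7);s=env.state();print(np.array(s['qvel']).round(3),np.array(s['tau']).round(1),np.array(s['orientation']).round(4).tolist())
im=env.read_camera('side'); cv2.imwrite('pics/s15.png',im[:,:,::-1])
"
```

```text
t 24.5 pos [ 0.4934 -0.32    0.239 ] ang -11.2 tilt [ 0.073  0.039 -0.997] open 0.087 F [ 0.  -0.3 -0.5]
delta mm world [ -18.4   32.  -119. ] tool units [-0.0796 -0.0544  0.2963] turn units -0.005 q [-0.13  0.25  0.8   1.59 -0.26  1.35  0.52]
[-0.008 -0.001 -0.005 -0.    -0.001  0.001 -0.003] [  0.3 -42.5   7.5 -38.8  -0.4  -0.1   0. ] [[0.979, -0.1902, 0.0728], [-0.1933, -0.9804, 0.0385], [0.0641, -0.0518, -0.9966]]
```

View pics/s15.png

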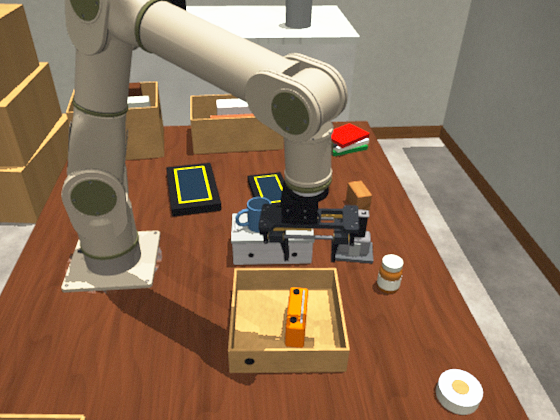

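>>> servo_tool --pt "1 -0.02 -0.02 0 0" --pt "1 -0.02 -0.02 0 0" --pt "1 -0.015 -0.014 0 0" --pt "1 0 0 0.03 0" --pt "1 0 0 0.04 0" --pt "1 0 0 0.04 0" --pt "1 0 0 0.04 0" --pt "1 0 0 0.03 0" --pt "1 0 0 0.01 0" --pt "1 0 0 0 0"

```text
time: 25.38
tool_pos: [0.4834, -0.2872, 0.1572]
orientation: [[0.98, -0.184, 0.076], [-0.187, -0.982, 0.04], [0.067, -0.053, -0.996]]
wrist_force: [0.3, -0.0, 1.0]
opening: 0.0872
```

```bash
python3 -c "
from h import *
plan((.475,-.288,.016),-10.7)
im=env.read_camera('side'); cv2.imwrite('pics/s16.png',cv2.resize(im[190:370,220:400,::-1],None,fx=3.3,fy=3.3,interpolation=2))
"
```

```text
t 25.38 pos [ 0.4834 -0.2872  0.1572] ang -10.8 tilt [ 0.076  0.04  -0.996] open 0.0872 F [ 0.3 -0.   1. ]
delta mm world [  -8.4   -0.8 -141.2] tool units [-0.0438  0.0246  0.35  ] turn units -0.001 q [-0.17  0.23  0.78  1.77 -0.26  1.17  0.5 ]
```

View pics/s16.png

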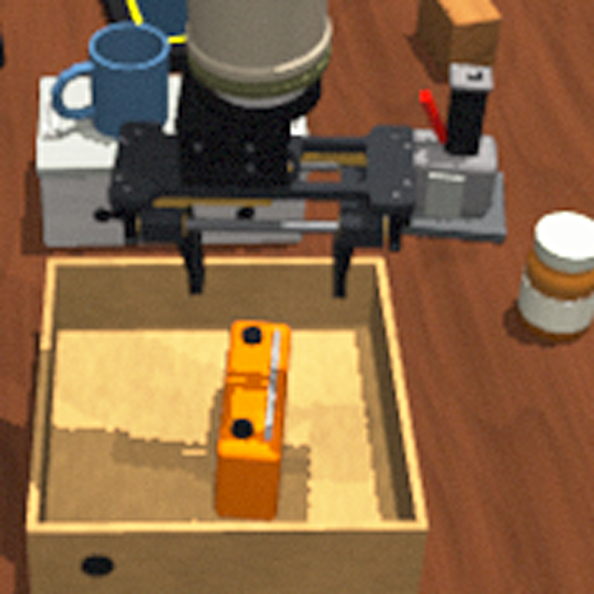

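```bash
python3 -c "
from h import *
s=env.state();R=s['orientation'];p=np.array(s['tool_pos'])+[.002,-.002,.032]
a=np.radians(-10.8);Rl=np.array([[np.cos(a),np.sin(a),0],[np.sin(a),-np.cos(a),0],[0,0,-1]])
for n,M in(('tilt',R),('level',Rl)):
  for q in ([-.0505,0,.017],[.0505,0,.017],[-.0505,0,-.053],[.0505,0,-.053],[-.095,-.0375,-.08],[.095,-.0375,-.08],[-.095,.0375,-.08],[.095,.0375,-.08]): print(n,q,((proj('side',p+M@q)-[220,190])*3.3).round(0))
"
```

```text
tilt [-0.0505, 0, 0.017] [197. 282.]
tilt [0.0505, 0, 0.017] [347. 286.]
tilt [-0.0505, 0, -0.053] [192. 207.]
tilt [0.0505, 0, -0.053] [348. 210.]
tilt [-0.095, -0.0375, -0.08] [127. 136.]
tilt [0.095, -0.0375, -0.08] [418. 142.]
tilt [-0.095, 0.0375, -0.08] [113. 215.]
tilt [0.095, 0.0375, -0.08] [420. 222.]
level [-0.0505, 0, 0.017] [195. 279.]
level [0.0505, 0, 0.017] [345. 291.]
level [-0.0505, 0, -0.053] [197. 200.]
level [0.0505, 0, -0.053] [353. 212.]
level [-0.095, -0.0375, -0.08] [136. 127.]
level [0.095, -0.0375, -0.08] [425. 148.]
level [-0.095, 0.0375, -0.08] [122. 201.]
level [0.095, 0.0375, -0.08] [428. 223.]
```

>>> servo_tool --pt "1 0 0 -0.08 0" --pt "1 0 0 -0.1 0" --pt "1 0 0 -0.1 0" --pt "1 0 0 -0.05 0" --pt "1 0 0 0 0" --pt "1 0 0 0 0" --pt "1 0 0 0 0" --pt "1 0 0 0 0" --pt "1 0 0 0 0" --pt "1 0 0 0 0"

```text
time: 26.27
tool_pos: [0.4721, -0.2933, 0.2955]
orientation: [[0.98, -0.185, 0.076], [-0.188, -0.981, 0.039], [0.067, -0.053, -0.996]]
wrist_force: [0.4, -0.6, 0.7]
opening: 0.0873
```

>>> servo_tool --pt "1 0 -0.1 0 0" --pt "1 0 -0.1 0 0" --pt "1 0 -0.1 0 0" --pt "1 0 -0.1 0 0" --pt "1 0 -0.1 0 0" --pt "1 0 0 0 0" --pt "1 0 0 0 0" --pt "1 0 0 0 0" --pt "1 0 0 0 0" --pt "1 0 0 0 0"

```text
time: 27.1
tool_pos: [0.5067, -0.0904, 0.2984]
orientation: [[0.98, -0.19, 0.064], [-0.193, -0.981, 0.036], [0.055, -0.048, -0.997]]
wrist_force: [-0.4, -0.5, 0.2]
opening: 0.0869
```

>>> servo_tool --pt "1 0 0.1 0 0" --pt "1 0 0.1 0 0" --pt "1 0 0.1 0 0" --pt "1 0 0.1 0 0" --pt "1 0 0.1 0 0" --pt "1 0 0 0 0" --pt "1 0 0 0 0" --pt "1 0 0 0 0" --pt "1 0 0 0 0" --pt "1 0 0 0 0"

```text
time: 27.93
tool_pos: [0.4612, -0.3024, 0.288]
orientation: [[0.977, -0.203, 0.063], [-0.205, -0.978, 0.032], [0.055, -0.044, -0.997]]
wrist_force: [0.5, 0.5, 0.1]
opening: 0.0871
```

```bash
python3 -c "
from h import *
plan((.475,-.288,.016),-10.7)
"
```

```text
t 27.93 pos [ 0.4612 -0.3024  0.288 ] ang -11.9 tilt [ 0.063  0.032 -0.997] open 0.0871 F [0.5 0.5 0.1]
delta mm world [  13.8   14.4 -272. ] tool units [-0.0114 -0.0123  0.6817] turn units -0.013 q [-0.21  0.12  0.83  1.59 -0.15  1.44  0.42]
```

>>> servo_tool --pt "1 -0.011 -0.012 0 -0.013" --pt "1 0 0 0.05 0" --pt "1 0 0 0.08 0" --pt "1 0 0 0.09 0" --pt "1 0 0 0.09 0" --pt "1 0 0 0.08 0" --pt "1 0 0 0.05 0" --pt "1 0 0 0.02 0" --pt "1 0 0 0 0" --pt "1 0 0 0 0"

```text
time: 28.77
tool_pos: [0.4753, -0.2774, 0.1006]
orientation: [[0.986, -0.154, 0.07], [-0.157, -0.987, 0.036], [0.064, -0.047, -0.997]]
wrist_force: [0.3, -0.1, 0.2]
opening: 0.0873
```

```bash
python3 -c "
from h import *
plan((.475,-.288,.016),-10.7)
im=env.read_camera('side'); cv2.imwrite('pics/s17.png',cv2.resize(im[240:370,230:360,::-1],None,fx=4.6,fy=4.6,interpolation=2))
"
```

```text
t 28.77 pos [ 0.4753 -0.2774  0.1006] ang -9.1 tilt [ 0.07   0.036 -0.997] open 0.0873 F [ 0.3 -0.1  0.2]
delta mm world [ -0.3 -10.6 -84.6] tool units [-0.0101  0.036   0.2098] turn units 0.018 q [-0.18  0.27  0.77  1.86 -0.3   1.06  0.56]
```

View pics/s17.png

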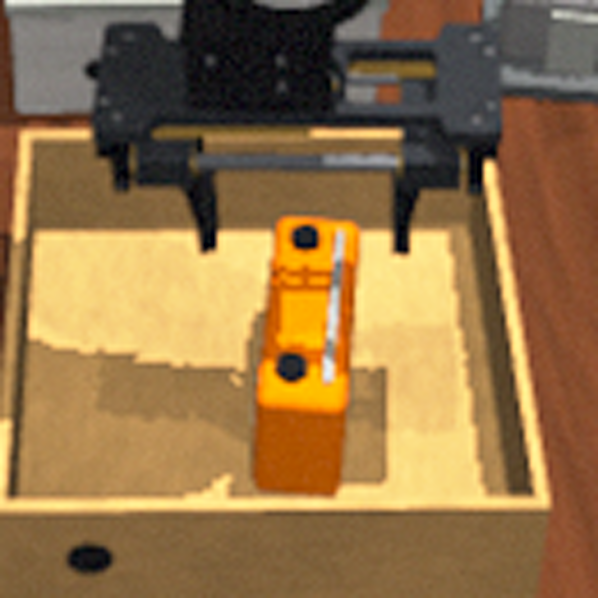

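>>> servo_tool --pt "1 -0.005 0.018 0 0.018" --pt "1 -0.005 0.018 0 0" --pt "1 0 0 0.02 0" --pt "1 0 0 0.035 0" --pt "1 0 0 0.035 0" --pt "1 0 0 0.035 0" --pt "1 0 0 0.025 0" --pt "1 0 0 0.01 0" --pt "1 0 0 0 0" --pt "1 0 0 0 0"

```text
time: 29.65
tool_pos: [0.4774, -0.2955, 0.0399]
orientation: [[0.979, -0.188, 0.084], [-0.191, -0.981, 0.031], [0.077, -0.046, -0.996]]
wrist_force: [0.0, -0.1, 0.9]
opening: 0.0871
```

```bash
python3 -c "
from h import *
plan((.475,-.288,.016),-10.7)
im=env.read_camera('side'); cv2.imwrite('pics/s18.png',cv2.resize(im[240:370,230:360,::-1],None,fx=4.6,fy=4.6,interpolation=2))
"
```

```text
t 29.65 pos [ 0.4774 -0.2955  0.0399] ang -11.1 tilt [ 0.084  0.031 -0.996] open 0.0871 F [ 0.  -0.1  0.9]
delta mm world [ -2.4   7.5 -23.9] tool units [-0.0141 -0.0145  0.0596] turn units -0.004 q [-0.1   0.38  0.74  1.9  -0.41  0.94  0.64]
```

View pics/s18.png

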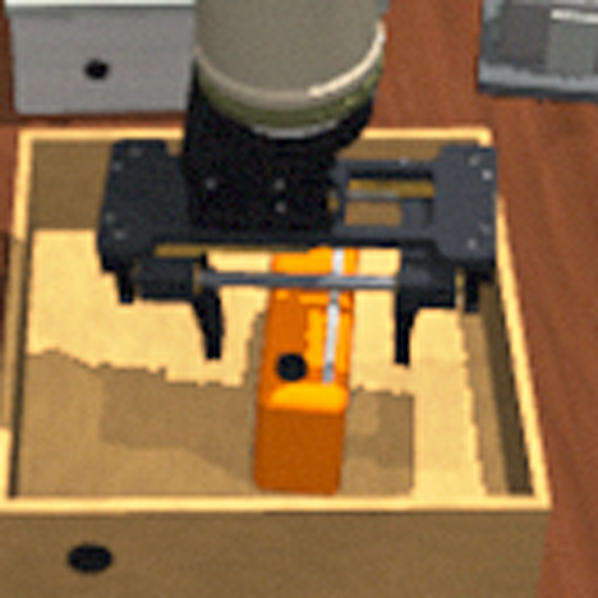

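>>> servo_tool --pt "1 -0.007 -0.008 0.01 0" --pt "1 -0.007 -0.007 0.02 0" --pt "1 0 0 0.02 0" --pt "1 0 0 0.01 0" --pt "1 0 0 0 0" --pt "1 0 0 0 0" --pt "1 0 0 0 0" --pt "0.3 0 0 0 0" --pt "0.3 0 0 0 0" --pt "0.3 0 0 0 0" --grip_force 30

```text
time: 30.53
tool_pos: [0.4762, -0.2873, 0.0155]
orientation: [[0.978, -0.187, 0.088], [-0.191, -0.981, 0.03], [0.08, -0.046, -0.996]]
wrist_force: [0.9, -0.6, 0.1]
opening: 0.0742
```

>>> servo_tool --pt "0.3 0 0 0 0" --pt "0.3 0 0 0 0" --pt "0.3 0 0 0 0" --pt "0.3 0 0 0 0" --pt "0.3 0 0 0 0" --pt "0.3 0 0 0 0" --pt "0.3 0 0 0 0" --pt "0.3 0 0 0 0" --pt "0.3 0 0 0 0" --pt "0.3 0 0 0 0"

```text
time: 31.37
tool_pos: [0.4772, -0.2878, 0.0165]
orientation: [[0.978, -0.187, 0.09], [-0.191, -0.981, 0.029], [0.083, -0.046, -0.996]]
wrist_force: [0.3, -0.1, 0.4]
opening: 0.045
```

```bash
python3 -c "
from h import *
plan((.475,-.288,.016),-10.7)
im=env.read_camera('side'); cv2.imwrite('pics/s19.png',cv2.resize(im[240:370,230:360,::-1],None,fx=4.6,fy=4.6,interpolation=2))
"
```

```text
t 31.37 pos [ 0.4772 -0.2878  0.0165] ang -11.0 tilt [ 0.09   0.029 -0.996] open 0.045 F [ 0.3 -0.1  0.4]
delta mm world [-2.2 -0.2 -0.5] tool units [-0.0053  0.0016  0.0006] turn units -0.004 q [-0.1   0.4   0.72  1.93 -0.44  0.89  0.65]
```

View pics/s19.png

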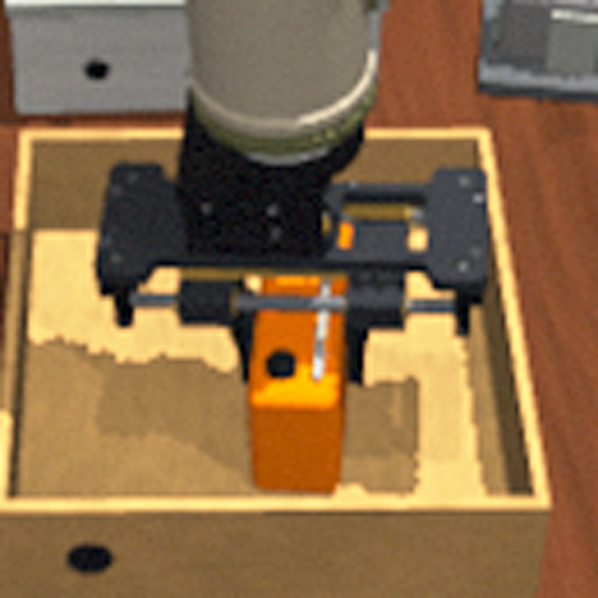

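>>> servo_tool --pt "0.3 0 0 -0.02 0" --pt "0.3 0 0 -0.04 0" --pt "0.3 0 0 -0.06 0" --pt "0.3 0 0 -0.08 0" --pt "0.3 0 0 -0.08 0" --pt "0.3 0 0 -0.08 0" --pt "0.3 0 0 -0.08 0" --pt "0.3 0 0 -0.08 0" --pt "0.3 0 0 -0.05 0" --pt "0.3 0 0 -0.02 0" --grip_force 40

```text
time: 32.25
tool_pos: [0.4473, -0.2939, 0.2584]
orientation: [[0.979, -0.193, 0.072], [-0.196, -0.98, 0.034], [0.064, -0.048, -0.997]]
wrist_force: [0.9, -0.0, -3.1]
opening: 0.045
```

```bash
python3 -c "
from h import *
plan((.46,.2975,.26),8)
im=env.read_camera('side'); cv2.imwrite('pics/s20.png',im[:,:,::-1])
"
```

```text
t 32.25 pos [ 0.4473 -0.2939  0.2584] ang -11.3 tilt [ 0.072  0.034 -0.997] open 0.045 F [ 0.9 -0.  -3.1]
delta mm world [ 12.7 591.4   1.6] tool units [-0.2582 -1.4554  0.0487] turn units -0.215 q [-0.25  0.07  0.84  1.69 -0.12  1.36  0.42]
```

View pics/s20.png

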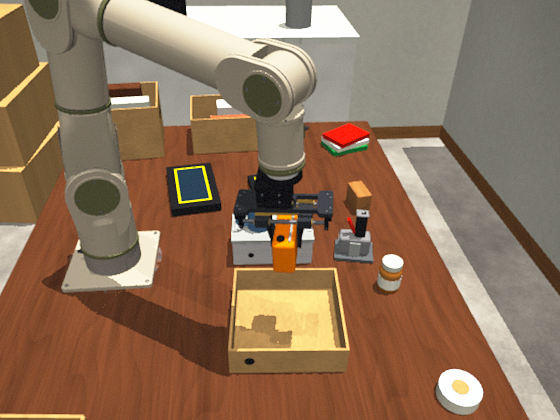

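>>> servo_tool --pt "0.3 -0.01 -0.05 0 -0.02" --pt "0.3 -0.014 -0.08 0 -0.025" --pt "0.3 -0.01 -0.09 0 -0.025" --pt "0.3 -0.006 -0.09 0 -0.025" --pt "0.3 -0.003 -0.09 0 -0.025" --pt "0.3 0 -0.09 0 -0.025" --pt "0.3 0.005 -0.09 0 -0.025" --pt "0.3 0.009 -0.09 0 -0.025" --pt "0.3 0.012 -0.09 0 -0.02" --pt "0.3 0.012 -0.08 0 0"

```text
time: 33.13
tool_pos: [0.4421, 0.0499, 0.2553]
orientation: [[0.988, 0.143, 0.056], [0.142, -0.989, 0.027], [0.059, -0.019, -0.998]]
wrist_force: [0.3, -0.0, -3.1]
opening: 0.0448
```

```bash
python3 -c "
from h import *
plan((.46,.2975,.26),8)
"
```

```text
t 33.13 pos [0.4421 0.0499 0.2553] ang 8.2 tilt [ 0.056  0.027 -0.998] open 0.0448 F [ 0.3 -0.  -3.1]
delta mm world [ 17.9 247.6   4.7] tool units [ 0.1328 -0.6062  0.0076] turn units 0.002 q [-0.6  -0.17  0.35  1.89  0.05  1.36 -0.11]
```

>>> servo_tool --pt "0.3 0.02 -0.09 0 0" --pt "0.3 0.02 -0.09 0 0" --pt "0.3 0.02 -0.09 0 0" --pt "0.3 0.02 -0.09 0 0" --pt "0.3 0.02 -0.09 0 0" --pt "0.3 0.02 -0.08 0 0" --pt "0.3 0.01 -0.05 0 0" --pt "0.3 0 -0.02 0 0" --pt "0.3 0 0 0 0" --pt "0.3 0 0 0 0"

```text
time: 33.97
tool_pos: [0.4471, 0.3111, 0.2413]
orientation: [[0.988, 0.154, 0.028], [0.154, -0.988, 0.015], [0.03, -0.01, -0.999]]
wrist_force: [0.7, -0.5, -2.9]
opening: 0.0452
```

```bash
python3 -c "
from h import *
plan((.46,.2975,.12),8)
for c in ('side','top'):
  im=env.read_camera(c); cv2.imwrite('pics/%s21.png'%c,im[:,:,::-1])
"
```

```text
t 33.97 pos [0.4471 0.3111 0.2413] ang 8.9 tilt [ 0.028  0.015 -0.999] open 0.0452 F [ 0.7 -0.5 -2.9]
delta mm world [  12.9  -13.6 -121.3] tool units [0.0174 0.0416 0.3036] turn units 0.009 q [-0.81  0.11  0.12  1.66 -0.01  1.34 -0.53]
```

View pics/side21.png

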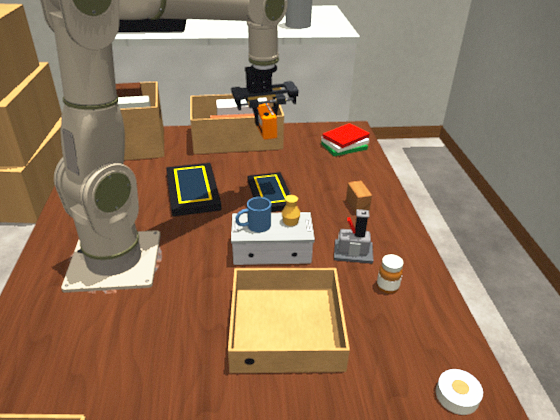

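View pics/top21.png

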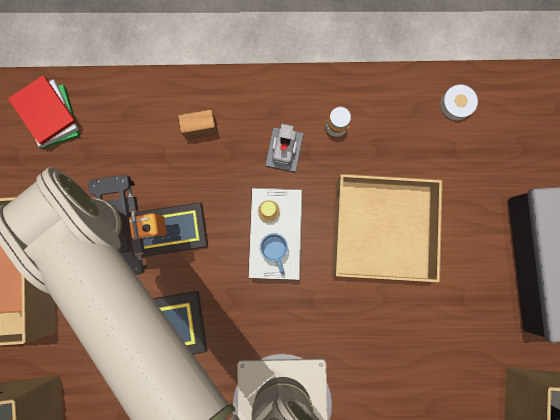

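>>> servo_tool --pt "0.3 0.009 0.021 0 0.009" --pt "0.3 0.009 0.021 0 0" --pt "0.3 0 0 0.03 0" --pt "0.3 0 0 0.06 0" --pt "0.3 0 0 0.06 0" --pt "0.3 0 0 0.06 0" --pt "0.3 0 0 0.04 0" --pt "0.3 0 0 0.01 0" --pt "0.3 0 0 0 0" --pt "0.3 0 0 0 0"

```text
time: 34.9
tool_pos: [0.4664, 0.2826, 0.1334]
orientation: [[0.992, 0.12, 0.035], [0.119, -0.993, 0.016], [0.036, -0.012, -0.999]]
wrist_force: [-0.5, 0.8, -2.9]
opening: 0.0451
```

```bash
python3 -c "
from h import *
plan((.461,.298,.052),8)
"
```

```text
t 34.9 pos [0.4664 0.2826 0.1334] ang 6.8 tilt [ 0.035  0.016 -0.999] open 0.0451 F [-0.5  0.8 -2.9]
delta mm world [ -5.4  15.4 -81.4] tool units [-0.0162 -0.0373  0.2035] turn units -0.013 q [-0.77  0.18  0.15  1.81 -0.02  1.12 -0.49]
```

>>> servo_tool --pt "0.3 -0.008 -0.018 0 -0.013" --pt "0.3 -0.008 -0.018 0 0" --pt "0.3 0 0 0.02 0" --pt "0.3 0 0 0.03 0" --pt "0.3 0 0 0.03 0" --pt "0.3 0 0 0.03 0" --pt "0.3 0 0 0.02 0" --pt "0.3 0 0 0.01 0" --pt "0.3 0 0 0 0" --pt "0.3 0 0 0 0"

```text
time: 35.73
tool_pos: [0.4611, 0.3015, 0.0762]
orientation: [[0.989, 0.144, 0.041], [0.143, -0.989, 0.022], [0.043, -0.016, -0.999]]
wrist_force: [-0.5, 0.6, -2.9]
opening: 0.0451
```

```bash
python3 -c "
from h import *
plan((.461,.298,.052),8)
im=env.read_camera('side'); cv2.imwrite('pics/s22.png',cv2.resize(im[110:230,220:340,::-1],None,fx=5,fy=5,interpolation=2))
im=env.read_camera('top'); cv2.imwrite('pics/t22.png',cv2.resize(im[160:280,100:220,::-1],None,fx=5,fy=5,interpolation=2))
"
```

```text
t 35.73 pos [0.4611 0.3015 0.0762] ang 8.3 tilt [ 0.041  0.022 -0.999] open 0.0451 F [-0.5  0.6 -2.9]
delta mm world [ -0.1  -3.5 -24.2] tool units [-0.004   0.0097  0.0603] turn units 0.003 q [-0.78  0.25  0.13  1.86 -0.03  0.99 -0.5 ]
```

View pics/s22.png

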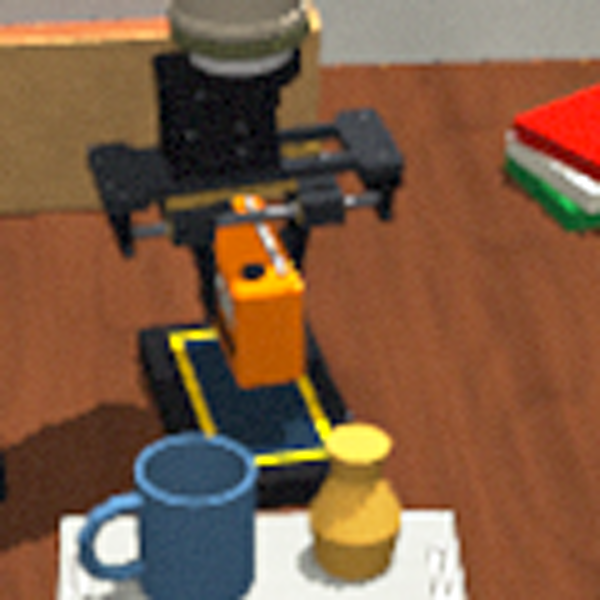

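View pics/t22.png

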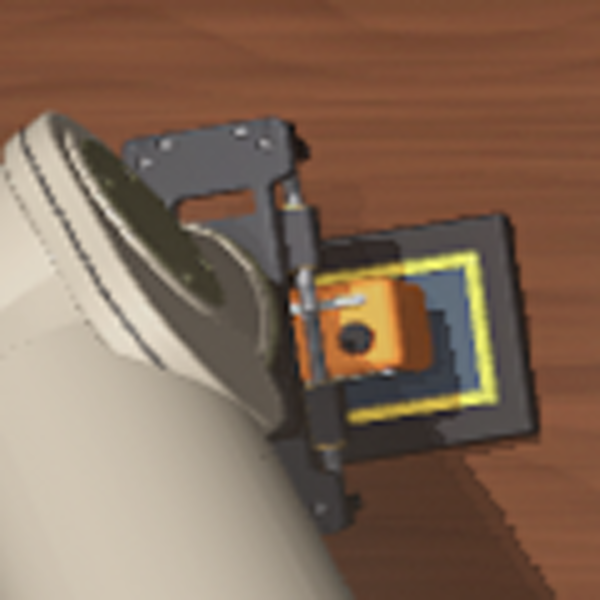

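```bash
python3 -c "
from h import *
a=np.radians(8);ax=np.array([np.cos(a),np.sin(a)]);ay=np.array([-np.sin(a),np.cos(a)])
def rep(n,c,u,v,z,w):
  e=unp(c,u,v,z)[:2]; ctr=e+ay*.065; d=ctr-np.array(w); print(n,'ctr',ctr.round(4),'off from window along x,y',(d@ax).round(4),(d@ay).round(4))
rep('side bot','side',272/5+220,385/5+110,.0657,(.4654,.2961))
rep('side topfront','side',(237+303)/10+220,(297+290)/10+110,.1377,(.4654,.2961))
rep('top topfront','top',(403+398)/10+100,(285+368)/10+160,.1377,(.4585,.2988))
rep('top botfront','top',(433+428)/10+100,(290+365)/10+160,.0657,(.4585,.2988))
"
```

```text
side bot ctr [0.4632 0.3055] off from window along x,y -0.0009 0.0096
side topfront ctr [0.4605 0.299 ] off from window along x,y -0.0045 0.0036
top topfront ctr [0.4528 0.3031] off from window along x,y -0.005 0.005
top botfront ctr [0.4578 0.3037] off from window along x,y 0.0 0.005
```

>>> servo_tool --pt "0.3 0.002 0.006 0 0" --pt "0.3 0.002 0.006 0 0" --pt "0.3 0 0 0.01 0" --pt "0.3 0 0 0.014 0" --pt "0.3 0 0 0.014 0" --pt "0.3 0 0 0.01 0" --pt "0.3 0 0 0.005 0" --pt "0.3 0 0 0 0" --pt "0.3 0 0 0 0" --pt "0.3 0 0 0 0"

```text
time: 36.67
tool_pos: [0.4657, 0.2975, 0.0546]
orientation: [[0.989, 0.144, 0.043], [0.143, -0.989, 0.024], [0.046, -0.017, -0.999]]
wrist_force: [-0.9, 0.7, -3.2]
opening: 0.0453
```

```bash
python3 -c "
from h import *
plan((.463,.297,.052),8)
im=env.read_camera('side'); cv2.imwrite('pics/s23.png',cv2.resize(im[130:220,230:320,::-1],None,fx=6.6,fy=6.6,interpolation=2))
im=env.read_camera('top'); cv2.imwrite('pics/t23.png',cv2.resize(im[160:280,100:220,::-1],None,fx=5,fy=5,interpolation=2))
"
```

```text
t 36.67 pos [0.4657 0.2975 0.0546] ang 8.2 tilt [ 0.043  0.024 -0.999] open 0.0453 F [-0.9  0.7 -3.2]
delta mm world [-2.7 -0.5 -2.6] tool units [-0.0072  0.0005  0.0062] turn units 0.002 q [-0.77  0.27  0.13  1.88 -0.04  0.94 -0.48]
```

View pics/s23.png

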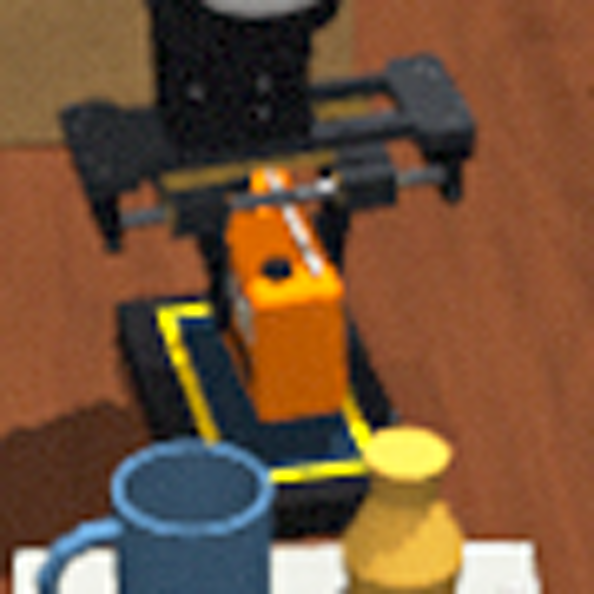

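View pics/t23.png

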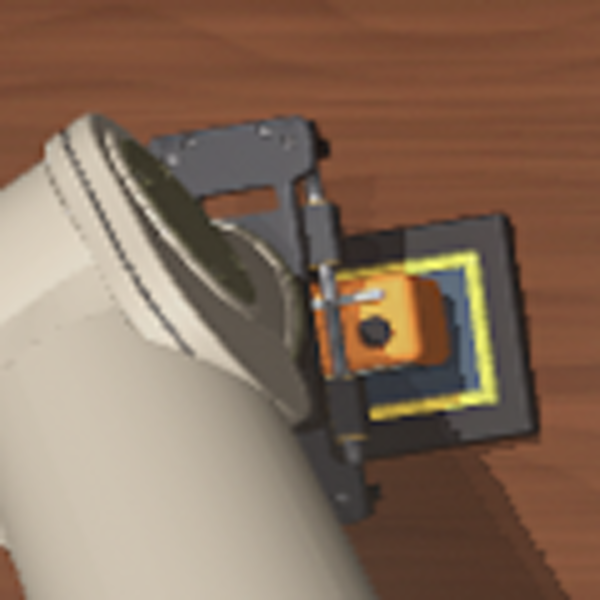

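```bash
python3 -c "
from h import *
a=np.radians(8);ax=np.array([np.cos(a),np.sin(a)]);ay=np.array([-np.sin(a),np.cos(a)])
def rep(n,c,u,v,z,w):
  e=unp(c,u,v,z)[:2]; ctr=e+ay*.065; d=ctr-np.array(w); print(n,'ctr',ctr.round(4),'off',(d@ax).round(4),(d@ay).round(4))
k=6.6
rep('side bot','side',(257+345)/2/k+230,(420+411)/2/k+130,.044,(.4654,.2961))
rep('side topfront','side',(250+343)/2/k+230,(308+294)/2/k+130,.116,(.4654,.2961))
rep('top topfront','top',(418+418)/10+100,(282+362)/10+160,.116,(.4585,.2988))
rep('top botfront','top',(450+450)/10+100,(288+360)/10+160,.044,(.4585,.2988))
"
```

```text
side bot ctr [0.4672 0.3034] off 0.0028 0.007
side topfront ctr [0.4631 0.2933] off -0.0026 -0.0025
top topfront ctr [0.4566 0.2993] off -0.0018 0.0008
top botfront ctr [0.4612 0.2981] off 0.0026 -0.0011
```

>>> servo_tool --pt "0.3 0 0 0.006 0" --pt "0.3 0 0 0 0" --pt "0.3 0 0 0 0" --pt "0.3 0 0 0 0" --pt "0.3 0 0 0 0" --pt "0.3 0 0 0 0" --pt "0.3 0 0 0 0" --pt "0.3 0 0 0 0" --pt "0.3 0 0 0 0" --pt "0.3 0 0 0 0"

```text
time: 37.6
tool_pos: [0.4663, 0.2981, 0.053]
orientation: [[0.989, 0.144, 0.044], [0.143, -0.989, 0.025], [0.048, -0.018, -0.999]]
wrist_force: [-0.6, -0.6, -3.7]
opening: 0.0447
```

```bash
python3 -c "
from h import *
plan((.463,.297,.052),8)
im=env.read_camera('side'); cv2.imwrite('pics/s24.png',im[:,:,::-1])
print(np.abs(env.state()['qvel']).max())
"
```

```text
t 37.6 pos [0.4663 0.2981 0.053 ] ang 8.2 tilt [ 0.044  0.025 -0.999] open 0.0447 F [-0.6 -0.6 -3.7]
delta mm world [-3.3 -1.1 -1. ] tool units [-0.0087  0.0016  0.0019] turn units 0.003 q [-0.77  0.28  0.13  1.88 -0.04  0.94 -0.48]
0.0022753052941782903
```

View pics/s24.png

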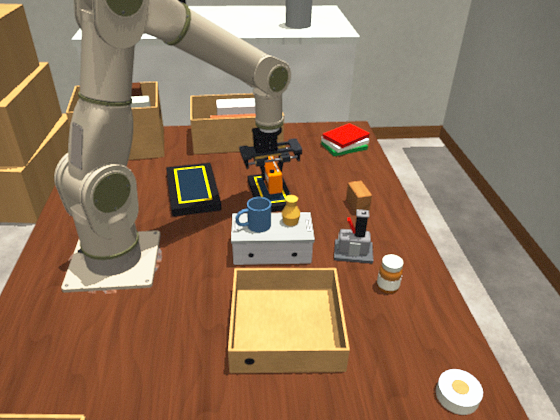

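```bash
python3 -c "
from bench import env
print(env.close_job())"
```

```text
the job is handed in; nothing more can be done
None
```

I squeezed the trigger all the way and released it. Then I lifted the radio out of the carton, carried it over the box with its underside about 70 mm above the mug and vase, and handed in with the gripper still holding it above the scan window. The clock read about 37.7 s. No verdict is reported.

**Last checks:**
- **Trigger:** the opening was 43.4 mm at the squeeze, which is the fully squeezed width. In the last picture it leans back out at rest.
- **Radio position:** it is gripped at 45 mm, and the arm is still. Averaged over both cameras, the centre is within about 3 mm of the window's, and its length is within about 0.01 rad of it. It is about 17 to 18 mm above the glass, worked out from the lift.
- **Tilt:** the hand reads about 0.05 rad.
- **Rest of the scene:** by eye, the mug, vase, jar and clock are where they started. I saw no sign of contact during the carry.

**What disagreed:**
- **Height reading:** the measured tool height was about 32 mm too low compared with the pictures. I confirmed this with a light touch on bare bench (2.7 N) and corrected for it.
- **Tilt drift:** the tool's tilt grew as it moved, reaching 0.095 rad at the grasp, so the radio was probably gripped slightly tilted. It fell back during the carry.
- **Side camera:** its readings at the radio's top and bottom edges differ by about 9 mm in y. I put this down to the rounded edges, because the radio looked shortened by a similar amount while it stood upright in the carton.

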